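# Set up the tile-printing screen: tile home, kick leg down, screen held upright

### The job

Set up the screen-printing board for the next tile. While the bed is still clear, slide the tile along the board, without lifting it, until it lies home against all three register stops; then flip the screen's kick leg out over its centre until it snaps against its stop, take the screen by its lifting bar and bring it from its tipped-back rest to upright. Finish while still gripping the bar and holding the screen upright so that I can wipe both faces of the mesh; never let the screen drop forward towards the tile, and leave the squeegee and the two glaze jars where they are.

Things in the scene. Friction and masses are not known exactly. Their poses are not given: they have to be found in the camera images.
- print_board: fixed printing board, 260 (x) x 440 (y) x 18 mm, white top; origin: centre of its underside, on the table. Its x points away from the robot, its y to the robot's left, turned by its yaw, which varies. Two hinge clamps, up to 50 mm high, stand on its right part at board x = -70 and +70 mm, y = -165 mm.
- lay (a point): where the centre of the tile's underside is when the tile lies home: on the board's top (z = 18 mm) at board x = 0, y = -43 mm. Three steel register stops, 7 mm high, stand round it: two on its right, 20 mm long, at board x = -33 and +33 mm with faces towards +y at y = -98 mm; one behind it at board y = -43 mm with its face towards -x at x = +55 mm.
- tile: flat square terracotta tile, 110 x 110 x 15 mm, 0.21 to 0.39 kg, lying loose on the board to the left of its home and 20 to 55 mm nearer the robot, turned up to 0.3 rad against the board; origin: centre of its underside, x and y along its edges. It slides when an edge is pushed with the fingertips.
- screen (a joint): tilt of the printing screen about its hinge (rad): 0 = upright, positive = tipped back to the right, away from the bed, negative = forward over the bed (-1.5 = lying on it). It rests on its stop at about 0.28 at the start. The hinge turns freely, so near upright the screen tips to either side by its own weight (1.05 kg with bar and leg).
- screen_hinge (a point): middle of the screen's hinge axis, which runs along the board's x: board x = 0, y = -165 mm, 40 mm above the table. The screen is an aluminium frame with a mesh, 220 mm wide along the axis, 22 mm thick, from 12 to 232 mm from the axis.
- lift_bar: round black sleeve of the screen's lifting bar, 18 mm in diameter, 92 mm long along the board's x, turning freely on a rod between two steel posts; origin: middle of the bar, in the plane of the screen, 262 mm from the hinge axis and 30 mm beyond the frame's free rail. The sleeve rolls as the screen swings, so the fingers can stay vertical.
- kick_leg (a joint): angle of the kick leg about its hub (rad): 0 = folded along the screen's near stile, towards the hinge; 1.75 = flipped out on its stop, square to the screen on the bed's side. A spring holds it at either end: it resists up to about 0.9 rad (up to 2 N at the peg), then pulls it out. The axis is along the board's x: the leg's foot end moves left (+y), then up.
- hub (a point): centre of the leg's hub on the near (-x) stile of the screen: 119 mm nearer the robot than the screen's middle, 185 mm from the hinge axis in the plane of the screen.
- leg_peg (a point): point to pinch on the leg's steel peg, which is 10 mm in diameter and sticks out 36 mm towards board -x from the flat leg, with a 14 mm cap; 118 mm from the hub's axis and 22 mm out from the leg (the leg ends 32 mm farther). The peg can roll in the fingers. The folded leg and the stile rise just behind it: a tool leaning back 20 to 45 degrees to the robot clears them.
- squeegee: wooden squeegee with rubber blade, 150 x 82 x 24 mm, lying on the table to the right of the board; origin on its underside, 13 mm from the middle of its width. To be left alone.
- jar_tall: cream glaze jar with a blue lid, 56 mm in diameter, 70 mm high, behind the board; origin: centre of its underside. To be left alone.
- jar_small: amber glaze jar with a black lid, 48 mm in diameter, 60 mm high, on the table to the right of the board; origin: centre of its underside. To be left alone.

How it is judged:
On the way, in this order (a step that is already met when the one before it is completed fails the run):
1. the tile lies home against the three stops, the leg still folded (horizontal distance between tile and lay below 0.004 m and value of joint kick_leg below 0.5 rad), for 0.2 s.
2. the kick leg is flipped out onto its stop (value of joint kick_leg above 1.68 rad), for 0.2 s.
3. the screen is upright, gripped by its bar (value of joint screen between -0.06 and 0.06 rad and contact force between the fingers and lift_bar above 2 N), for 0.2 s.
At the end, for the whole second after the job is handed in: The tile lies flat on the board with its centre within 4 mm of home and square to the stops within 0.06 rad, the kick leg is out on its stop (more than 1.68 rad), and the screen stands upright within 0.06 rad, still, with the fingers gripping its lifting bar (more than 2 N) (all of step 3 and horizontal distance between tile and lay below 0.004 m and (angle between the x axis of tile and the x axis of print_board, either way round below 0.06 rad or angle between the x axis of tile and the y axis of print_board, either way round below 0.06 rad) and z of tile in the frame of print_board below 0.021 m and value of joint kick_leg above 1.68 rad and velocity of joint screen between -0.05 and 0.05 rad/s); the arm keeps its last pose, push and grip.
It fails at once if the screen drops forward towards the tile (value of joint screen below -0.3 rad).
It fails at once if the tile is lifted off the board instead of slid, or falls off it (z of tile in the frame of print_board above 0.03 m or z of tile in the frame of print_board below 0.01 m).
It fails at once if the squeegee or a jar is moved (distance of any of squeegee, jar_tall, jar_small from where it was at the start of the episode above 0.02 m).
It also fails if it takes over 72 s, if anything falls off the work surface, if the arm or the gripper's body presses on something with over 40 N, if the wrist force passes 120 N, or if a joint passes its speed limit or range.

### The arm

A 7-joint arm with a two-finger parallel gripper is mounted at the origin on a cart in front of the work surface, level with it; the furniture and walls round the work are solid. World frame = base frame: x ahead of the robot, y to its left, z up, the work surface at z = 0. Lengths are in m, angles in rad, forces in N, time in s.
With the tool pointing down it reaches from about 0.35 to 0.775 m from the base axis. Payload 3.1 kg.
Tool frame: the origin (TCP) lies at the very end of the fingers, on their centre line; the grasp point (between the pads) lies 19 mm behind it; z points along the fingers, y is the line along which they close (so a half turn about z gives the same grasp; the last joint's range is limited). The gripper opens to 85 mm and grips with 20 to 120 N. Pads are 22 mm wide; open, the fingers measure 114 mm over their backs; the gripper's body (76 mm by 85 mm) begins 54 mm behind the grasp point. The pads swing forward as they close: fully open they stand 13 mm farther back than shut.
Start: joints at [-1.349, 0.311, 0.014, 1.512, -0.004, 1.319, -0.027], TCP at [0.143, 0.531, 0.199] pointing down, gripper open.
Joint ranges: [-2.7, 2.7], [-0.3, 1.91], [-1.27, 1.3], [0.12, 2.57], [-1.44, 4.58], [0.2, 2.03], [-3.05, 3.05]. Speed limits (rad/s): [2.79, 2.79, 3.14, 3.14, 3.14, 3.14, 3.14].

### API

Orientations are given as a unit quaternion [w, x, y, z].
In Python, from plant import sensors, viewer, manip gives the robot as it stands. The module is installed in compiled form; this text tells all that it offers.
- The arm moves only by the shell command python3 -m pendant 'ROWS' [FORCE]. ROWS is JSON, one flat list of numbers, 7 for each row, row after row: the shift along the tool's x, y, z in mm, then the turn, a rotation vector about the tool's x, y, z in rad, then the opening in per cent of the stroke, from 0 (shut) to 100 (fully open). A call has 1 to 5 rows; each row is the pose to reach, as a shift and turn from the pose commanded when the call began, along the tool's axes at that moment; what a row does not reach only later rows make up. A row lasts 1/8 s, in which the tool goes at most 62.5 mm and 10.7 degrees, less where a joint would pass 70% of its speed; a pose out of reach is approached as far as the arm can. A call with a gripper value outside its range is refused whole. The fingers move at their own pace and stop on an object; FORCE is the grip in N (left out, the last holds). Time passes only in rows, so rows that repeat a pose let the fingers close. It gives the time, the measured TCP pose, the force, the opening and the grip force at its end, in the units of the state.
- sensors.state(): the state, without advancing time (a new reading comes with each control period).
- viewer.grab_frame(name): name is "scene" or "side" or "wrist"; returns a dict with "img" (480x640x3 uint8, red, green, blue), "mtx" (3x3 intrinsics, pixels), "pose" (4x4, takes a point from camera to world coordinates). Camera axes: x right, y down, z forward; pixel columns grow to the right and rows downward; lengths in m; the calibration is good to about 2 mm. The wrist camera is an equidistant fisheye: a pixel r from the principal point sees the ray r / f radians off the axis. A picture is of the moment at which its call begins. There is no depth.
- manip.job_done(): hands the job in; it is judged then, once.
The state is a dict: "time": time; "joint_positions": joint angles; "joint_vel": joint speeds; "joint_efforts": joint torques, N m; "eef_pos": TCP position; "eef_rot": TCP orientation; "ft_force": force on the tool from outside, world axes, zero at the start; "ft_torque": the same for the moment, N m; "width": finger opening in m; "grip_force": force on a finger pad.
Only numpy, scipy, OpenCV 4.12 (cv2) and the standard library are available. Lean on these libraries where they do the work, as an engineer would, in place of code of your own. Each camera call takes 0.05 s, during which the arm holds its last target. There are 200 camera calls.

## Working session

There is one attempt and no reset: what is moved stays moved. The work goes in short steps, Python scripts to look and compute and a shell command to move; the robot and the scene stay as the last step left them, time stands still between calls to the robot, and variables do not carry over. Pictures are saved under pics/ and viewed, at most 10 in all, crops included, and the job is handed in when it is done.

```bash
mkdir -p pics; python3 - <<'E'
from plant import sensors, viewer
import cv2,numpy as np
s=sensors.state();print(s)
ims=[]
for n in("scene","side"):
    f=viewer.grab_frame(n);np.savez(f"{n}0.npz",**f);cv2.imwrite(f"pics/{n}0.png",f["img"][:,:,::-1]);print(n,f["mtx"].tolist(),np.round(f["pose"],4).tolist())
E
```

```text
{'time': 0.0, 'joint_positions': array([-1.34870286,  0.3117299 ,  0.0140098 ,  1.51303272, -0.00440089,
        1.31916739, -0.02722468]), 'joint_vel': array([ 0.0003105 ,  0.00057446,  0.00031222, -0.00095304, -0.00274527,
       -0.0019322 ,  0.0005431 ]), 'joint_efforts': array([ 2.45652245e-05, -3.79911125e+01,  1.46009652e-01, -2.30589795e+01,
        1.20856156e-02,  1.37527141e-02, -2.38187603e-06]), 'eef_pos': array([0.14320589, 0.53022073, 0.19812868]), 'eef_rot': array([-1.02065777e-04,  1.31497188e-01,  9.91315873e-01, -1.14878142e-03]), 'ft_force': array([-1.02924386,  0.25611557, -0.74843524]), 'ft_torque': array([ 0.01393547,  0.00852492, -0.03223512]), 'grip_force': 0.0, 'width': 0.08531077416532838}
scene [[535.3306682225722, 0.0, 321.40444752853716], [0.0, 535.3306682225722, 243.47334081179898], [0.0, 0.0, 1.0]] [[0.5645, -0.4928, 0.6622, -0.166], [-0.8254, -0.3295, 0.4585, -0.653], [-0.0077, -0.8054, -0.5927, 0.9015], [0.0, 0.0, 0.0, 1.0]]
side [[435.86345600907003, 0.0, 319.9927588878336], [0.0, 435.86345600907003, 237.91537839354777], [0.0, 0.0, 1.0]] [[-0.9696, -0.0997, 0.2235, 0.3913], [-0.2444, 0.4372, -0.8655, 0.7684], [-0.0114, -0.8938, -0.4483, 0.6217], [0.0, 0.0, 0.0, 1.0]]
```

View pics/scene0.png

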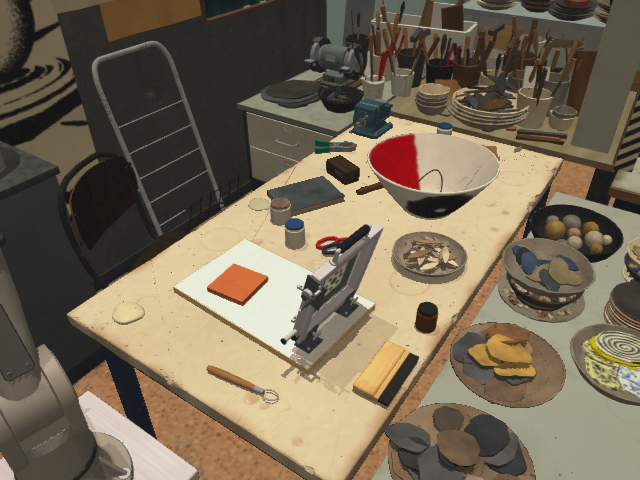

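View pics/side0.png

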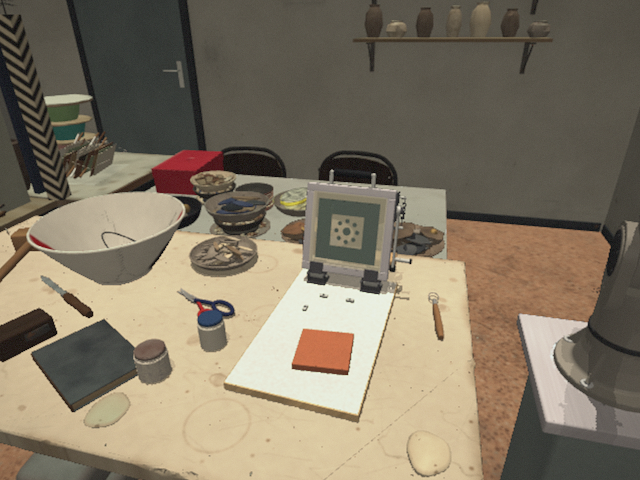

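The scene view shows the orange tile at about (238,284) on the white board, with board corners near (175,289), (243,241), (374,305) and (308,368). In the side view the tile is at (323,351), and the board's left corners are at (230,387) and (361,411). The screen is tipped back and its peg shows at about (408,261).

```bash
cat > h.py <<'E'
import numpy as np,cv2
from scipy.spatial.transform import Rotation as R
def load(n): return dict(np.load(n))
def ray(f,uv):
    uv=np.atleast_2d(uv).astype(float); K=f["mtx"];P=f["pose"]
    d=np.c_[(uv[:,0]-K[0,2])/K[0,0],(uv[:,1]-K[1,2])/K[1,1],np.ones(len(uv))]
    return P[:3,3],d@P[:3,:3].T
def plane(f,uv,z):
    o,d=ray(f,uv); return o+d*((z-o[2])/d[:,2])[:,None]
def rayfish(f,uv):
    uv=np.atleast_2d(uv).astype(float); K=f["mtx"];P=f["pose"]
    a=np.c_[(uv[:,0]-K[0,2])/K[0,0],(uv[:,1]-K[1,2])/K[1,1]];r=np.linalg.norm(a,axis=1)
    s=np.sinc(r/np.pi); d=np.c_[a*s[:,None],np.cos(r)]
    return P[:3,3],d@P[:3,:3].T
def tri(f1,u1,f2,u2):
    o1,d1=ray(f1,u1);o2,d2=ray(f2,u2);d1=d1[0];d2=d2[0]
    t=np.linalg.lstsq(np.c_[d1,-d2],o2-o1,rcond=None)[0]
    a=o1+d1*t[0];b=o2+d2*t[1];return (a+b)/2,np.linalg.norm(a-b)
def proj(f,p):
    P=f["pose"];c=(np.atleast_2d(p)-P[:3,3])@P[:3,:3];u=c@f["mtx"].T;return u[:,:2]/u[:,2:]
def big(m):
    cs,_=cv2.findContours(m.astype(np.uint8),cv2.RETR_EXTERNAL,cv2.CHAIN_APPROX_NONE);return max(cs,key=cv2.contourArea)
def tile(f,z=0.033):
    hsv=cv2.cvtColor(f["img"],cv2.COLOR_RGB2HSV);h,s,v=[hsv[...,i] for i in range(3)]
    m=(h<14)&(s>150)&(v>165)
    return big(m)
E
python3 - <<'E'
from h import *
for n in("scene","side"):
    f=load(n+"0.npz");im=f["img"].astype(int)
    hsv=cv2.cvtColor(f["img"],cv2.COLOR_RGB2HSV)
    c=tile(f);p=plane(f,c[:,0],.033)[:,:2]*1000
    r=cv2.minAreaRect(p.astype(np.float32));print(n,"tile",r,cv2.contourArea(c))
    m=(hsv[...,1]<25)&(hsv[...,2]>190)
    m[:230]=0
    if n=="side": m[:,430:]=0
    c=big(m);q=cv2.approxPolyDP(c,4,True)[:,0];print(q.tolist(),np.round(plane(f,q,.018)*1000,0)[:,:2].tolist())
    print(hsv[325,300] if n=="side" else hsv[300,220], hsv[351,323] if n=="side" else hsv[284,238])
    crop=f["img"][155:310,270:430] if n=="side" else f["img"][215:375,270:390]
    np.save
    cv2.imwrite(f"pics/c_{n}.png",cv2.resize(crop,None,fx=3.7,fy=3.7,interpolation=cv2.INTER_CUBIC)[:,:,::-1])
a=cv2.imread("pics/c_side.png");b=cv2.imread("pics/c_scene.png")
b=cv2.resize(b,None,fx=.5/.5,fy=1);H=max(a.shape[0],b.shape[0])
o=np.zeros((H,a.shape[1]+b.shape[1],3),np.uint8);o[:a.shape[0],:a.shape[1]]=a;o[:b.shape[0],a.shape[1]:]=b
o=cv2.resize(o,(800,int(H*800/o.shape[1])));print(o.shape,800/(a.shape[1]+b.shape[1])*3.7,a.shape[1]*800/(a.shape[1]+b.shape[1]))
cv2.imwrite("pics/crops.png",o)
E
```

```text
scene tile ((554.895263671875, 103.28267669677734), (107.71989440917969, 107.24321746826172), 4.60270881652832) 1146.5
[[175, 285], [289, 356], [294, 341], [283, 345], [279, 339], [292, 329], [290, 319], [301, 300], [295, 286], [303, 285], [312, 272], [244, 240]] [[469.0, 238.0], [442.0, -143.0], [484.0, -126.0], [460.0, -113.0], [470.0, -95.0], [511.0, -100.0], [534.0, -77.0], [602.0, -59.0], [635.0, -16.0], [650.0, -31.0], [704.0, -20.0], [714.0, 221.0]]
[ 35  18 235] [ 10 182 211]
side tile ((557.3756713867188, 106.79716491699219), (106.4456558227539, 105.36784362792969), 4.537623882293701) 1807.0
[[303, 269], [226, 381], [356, 413], [392, 293], [307, 284]] [[691.0, -205.0], [718.0, 222.0], [468.0, 238.0], [446.0, -144.0], [660.0, -135.0]]
[ 34  17 236] [ 10 157 195]
(457, 800, 3) 2.857142857142857 457.14285714285717
```

View pics/crops.png

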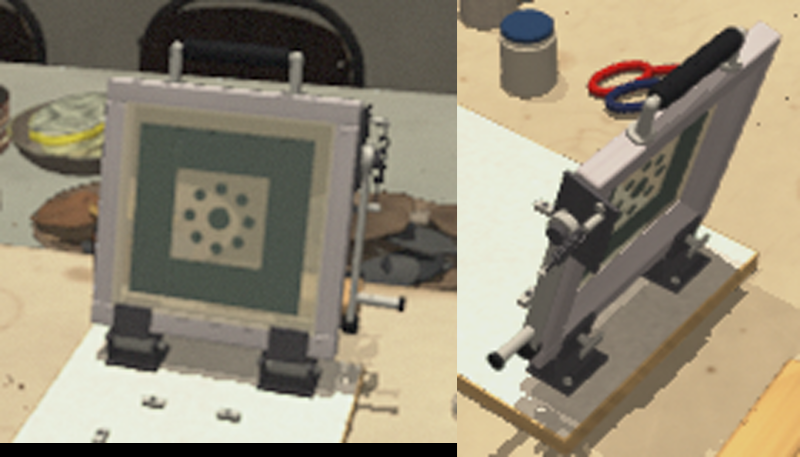

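The crops show the three stops at about (323,296), (350,300) and (305,307) in the side view. The leg is folded with its peg near (409,260), and the bar is black at the top. I'll set out towards the tile's left side and refine the board frame from the edges and stops on the way.

```bash
python3 -m pendant '[-246,-108,0,0,0,0.7,70,-246,-108,0,0,0,0.7,70,-246,-108,0,0,0,0.7,70,-246,-108,0,0,0,0.7,70,-246,-108,0,0,0,0.7,70]' 30
cat > go.py <<'E'
# usage: go.py xb yb z [turn lean]: prints shift/turn (tool axes) to a TCP at board x,y (mm), z (mm)
# turn: tool y from board x (rad, ccw); lean: tool tilted back to robot (rad)
import sys; from h import *; from plant import sensors
C=np.array([*np.load("board.npy")]) # cx,cy,yaw
def tgt(xb,yb,z,turn=0,lean=0):
    Rb=R.from_euler('z',C[2]); p=Rb.apply([xb,yb,0])+[C[0],C[1],z]
    base=R.from_matrix(np.array([[0,1,0],[1,0,0],[0,0,-1.]]))  # tool x=+by, y=+bx, z down
    # lean: fingers point to +x as they go down, body towards the robot
    return p,Rb*R.from_euler('y',-lean)*R.from_euler('z',turn)*base
if __name__=="__main__":
    a=list(map(float,sys.argv[1:]));p,r=tgt(*a)
    s=sensors.state();q=s["eef_rot"];r0=R.from_quat([*q[1:],q[0]]);e=s["eef_pos"]*1000
    Rb=R.from_euler('z',C[2]);print("t",round(s["time"],2),"now board",Rb.inv().apply(e-[C[0],C[1],0]).round(1),"F",Rb.inv().apply(s["ft_force"]).round(1),"w",round(s["width"]*1000,1),"grip",round(s["grip_force"],1))
    print("shift",r0.inv().apply(p-e).round(1),"turn",(r0.inv()*r).as_rotvec().round(3),"q",s["joint_positions"].round(2))
E
python3 - <<'E'
from h import *
f=load("side0.npz");g=load("scene0.npz")
st=np.array([[153,402],[229,415],[101,435]])/2.857+[270,155]
print(plane(f,st,.025).round(4).tolist())
# near & left edges by line fits on the board mask
for n,f in(("side",f),("scene",g)):
    hsv=cv2.cvtColor(f["img"],cv2.COLOR_RGB2HSV);m=(hsv[...,1]<25)&(hsv[...,2]>190);m[:230]=0
    if n=="side": m[:,430:]=0
    c=big(m)[:,0];P=plane(f,c,.018)[:,:2]*1000
    for nm,a,b in(("left",(469,238),(716,221.5)),("near",(469,238),(447,-120))):
        a,b=np.array(a),np.array(b);d=(b-a)/np.linalg.norm(b-a);v=P-a
        k=(abs(v[:,0]*d[1]-v[:,1]*d[0])<6)&(v@d>10)&(v@d<np.linalg.norm(b-a)-10)
        vx,vy,x,y=cv2.fitLine(P[k].astype(np.float32),cv2.DIST_L2,0,.01,.01).ravel();print(n,nm,k.sum(),np.arctan2(vy,vx).round(4),x,y)
E
```

```text
time: 0.72
eef_pos: [0.3569, 0.3578, 0.199]
eef_rot: [0.001, 0.468, 0.884, -0.001]
ft_force: [-0.6, 0.9, 0.2]
width: 0.06
grip_force: 0.0
[[0.6043, -0.0838, 0.025], [0.5383, -0.0797, 0.025], [0.6342, -0.0283, 0.025]]
side left 119 -0.0648 589.4877 229.11809
side near 108 1.5094 458.45367 76.84093
scene left 63 -0.0645 587.47327 228.71414
scene near 101 1.5066 455.1764 52.246525
```

```bash
python3 -c "
import numpy as np;np.save('board.npy',[582,11,-0.064])"; python3 go.py -30 150 200
```

```text
t 0.72 now board [-246.8  331.7  199. ] F [-0.6  0.9  0.2] w 60.0 grip 0.0
shift [-2.765e+02  5.950e+01 -2.000e-01] turn [0.001 0.003 0.661] q [-1.05  0.22  0.27  1.64 -0.06  1.29 -0.17]
```

```bash
python3 -m pendant '[-277,60,0,0,0,0.661,70,-277,60,0,0,0,0.661,70,-277,60,0,0,0,0.661,70,-277,60,0,0,0,0.661,70,-277,60,0,0,0,0.661,70]'
python3 - <<'E'
from h import *;from plant import viewer
f=viewer.grab_frame("wrist");np.savez("w1.npz",**f);cv2.imwrite("pics/w1.png",f["img"][:,:,::-1]);print(f["mtx"],f["pose"].round(3))
E
python3 go.py -30 178 100
```

```text
time: 1.35
eef_pos: [0.5619, 0.1649, 0.1987]
eef_rot: [0.001, 0.728, 0.686, -0.001]
ft_force: [-0.4, -0.3, -0.4]
width: 0.0591
grip_force: 0.0
[[371.64829954   0.         319.76225781]
 [  0.         371.64829954 243.02419642]
 [  0.           0.           1.        ]] [[ 0.998 -0.057 -0.016  0.567]
 [-0.059 -0.96  -0.274  0.233]
 [ 0.     0.274 -0.962  0.373]
 [ 0.     0.     0.     1.   ]]
t 1.4 now board [-26.8 148.2 198.6] F [ 3.7 -3.   1.2] w 59.7 grip 0.0
shift [30.4 -3.6 98.4] turn [ 0.004  0.006 -0.   ] q [-0.67  0.41  0.52  1.42 -0.2   1.36 -0.21]
```

View pics/w1.png

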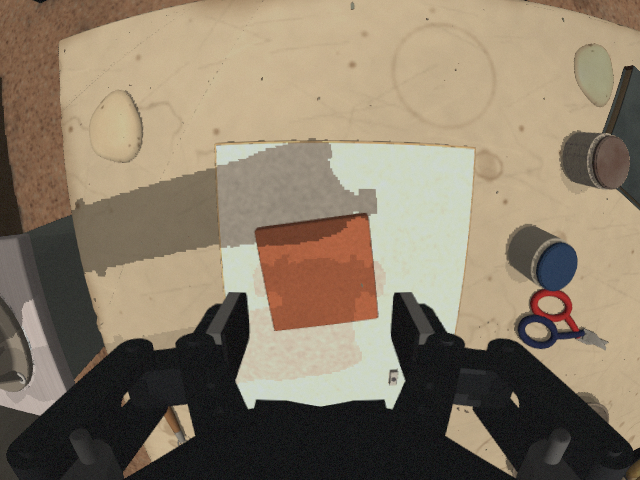

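The wrist view shows tile corners at (257,229), (368,214), (378,318) and (275,331). The board's left corners are at (217,144) and (475,148), and the x-stop is at (393,377).

```bash
python3 - <<'E'
from h import *
f=load("w1.npz")
def pl(uv,z):
    o,d=rayfish(f,uv);return ((o+d*((z-o[2])/d[:,2])[:,None])*1000)[:,:2]
t=pl([(257,229),(368,214),(378,318),(275,331)],.033);print(t.round(1),t.mean(0))
b=pl([(217,144),(475,148)],.018);s=pl([(390,377)],.025);print(b.round(1),s.round(1))
yaw=np.arctan2(*(b[1]-b[0])[::-1]);print(yaw)
ya=-.064;x=np.array([np.cos(ya),np.sin(ya)]);y=np.array([-x[1],x[0]])
c=b.mean(0)-220*y;c2=(s-55*x+43*y)[0];print("centre",c,c2)
C=(c+c2)/2
np.save("board.npy",[*C,ya]);d=t-C;print(np.c_[d@x,d@y].round(1))
e=t[1]-t[0];print("tile ang",np.arctan2(e[1],e[0])-ya)
E
python3 go.py -30 183 100
```

```text
[[502.2 153.8]
 [607.8 162. ]
 [616.3  52.3]
 [508.5  43.5]] [558.69574985 102.93016456]
[[467.3 237.6]
 [722.  221.8]] [[632.5 -31.8]]
-0.06204324029379456
centre [580.55978521  10.18070025] [580.35169824  14.59485266]
[[-87.2 136.2]
 [ 17.8 151.1]
 [ 33.2  42.2]
 [-73.8  26.5]]
tile ang 0.14130580356397698
t 1.4 now board [-25.2 146.9 198.6] F [ 3.7 -3.   1.2] w 59.7 grip 0.0
shift [36.7 -5.2 98.3] turn [ 0.004  0.006 -0.   ] q [-0.67  0.41  0.52  1.42 -0.2   1.36 -0.21]
```

```bash
python3 -m pendant '[37,-4,40,0.004,0.006,0,70,37,-4,100,0.004,0.006,0,70,37,-4,150,0.004,0.006,0,70,37,-4,180,0.004,0.006,0,70,37,-4,180,0.004,0.006,0,70]'
python3 go.py -30 170 18
```

```text
time: 2.02
eef_pos: [0.5546, 0.2059, 0.016]
eef_rot: [-0.005, 0.726, 0.688, -0.003]
ft_force: [0.2, -0.1, -0.0]
width: 0.06
grip_force: 0.0
t 2.02 now board [-38.2 191.5  16. ] F [ 0.2 -0.1 -0. ] w 60.0 grip 0.0
shift [-21.6   8.   -2.2] turn [-0.011 -0.003  0.01 ] q [-0.68  0.59  0.44  1.63 -0.29  1.   -0.2 ]
```

```bash
python3 -m pendant '[-16,8,0,-0.011,-0.003,0.01,70,-32,8,0,-0.011,-0.003,0.01,70,-47,8,0,-0.011,-0.003,0.01,70,-62,8,0,-0.011,-0.003,0.01,70,-77,8,0,-0.011,-0.003,0.01,70]'
python3 go.py -30 60 18
```

```text
time: 2.65
eef_pos: [0.5618, 0.1279, 0.019]
eef_rot: [0.002, 0.73, 0.684, 0.004]
ft_force: [-0.2, 1.1, 0.1]
width: 0.0596
grip_force: 0.0
t 2.65 now board [-26.  114.1  19. ] F [-0.2  1.1  0.1] w 59.6 grip 0.0
shift [-54.1  -4.    0.8] turn [ 0.007 -0.003 -0.   ] q [-0.58  0.55  0.46  1.69 -0.29  0.96 -0.08]
```

```bash
python3 -m pendant '[-15,-2,1,0,0,0,70,-30,-4,1,0,0,0,70,-45,-4,1,0,0,0,70,-58,-4,1,0,0,0,70,-68,-4,1,0,0,0,70]'
python3 - <<'E'
from h import *;from plant import viewer
f=viewer.grab_frame("side");np.savez("s2.npz",**f)
C=np.load("board.npy");c=tile(f);p=plane(f,c[:,0],.033)*1000-[C[0],C[1],0];p=R.from_euler('z',-C[2]).apply(p)
q=cv2.approxPolyDP(p[:,None,:2].astype(np.float32),6,True)[:,0];print(q.round(0).tolist(),cv2.minAreaRect(p[:,:2].astype(np.float32)))
f=viewer.grab_frame("wrist");np.savez("w2.npz",**f);cv2.imwrite("pics/w2.png",f["img"][:,:,::-1])
E
python3 go.py -30 60 18
```

```text
time: 3.28
eef_pos: [0.5536, 0.0605, 0.0175]
eef_rot: [0.002, 0.73, 0.684, 0.003]
ft_force: [-0.5, 0.2, -0.4]
width: 0.0599
grip_force: 0.0
[[27.0, 65.0], [16.0, 152.0], [-89.0, 136.0], [-82.0, 104.0], [-12.0, 104.0], [3.0, 64.0], [14.0, 57.0]] ((-30.413074493408203, 98.97871398925781), (106.54387664794922, 94.2532958984375), 7.716576099395752)
t 3.38 now board [-29.8  45.4  17.6] F [-0.5 -0.  -0.4] w 59.8 grip 0.0
shift [14.6 -0.2 -0.4] turn [ 0.007 -0.002 -0.002] q [-0.48  0.52  0.47  1.75 -0.29  0.93  0.04]
```

View pics/w2.png

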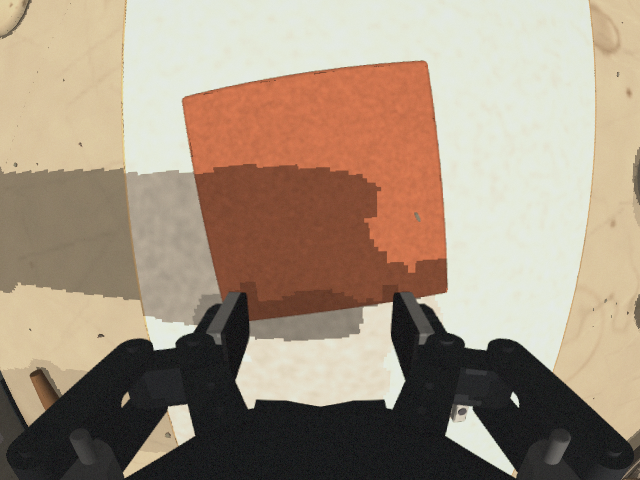

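The fingers passed over the tile without moving it: it is still at (183..447, 62..320) in the wrist view. The open tips sit higher than I assumed, so I'll go back over and come down lower.

```bash
python3 -m pendant '[0,0,-25,0,0,0,70,50,0,-25,0,0,0,70,100,0,-25,0,0,0,70,140,0,-25,0,0,0,70,140,0,-15,0,0,0,70]'
python3 -m pendant '[0,0,12,0,0,0,70,0,0,18,0,0,0,70,0,0,21,0,0,0,70,0,0,23,0,0,0,70,0,0,23,0,0,0,70]'
python3 go.py -30 170 8
```

```text
time: 4.0
eef_pos: [0.5622, 0.2088, 0.0331]
eef_rot: [0.0, 0.726, 0.688, 0.006]
ft_force: [0.1, -1.3, 0.2]
width: 0.0598
grip_force: 0.0
time: 4.62
eef_pos: [0.5627, 0.201, 0.01]
eef_rot: [0.002, 0.73, 0.684, 0.004]
ft_force: [-0.3, 0.5, 0.0]
width: 0.0598
grip_force: 0.0
t 4.62 now board [-29.8 187.1  10. ] F [-0.4  0.5  0. ] w 59.8 grip 0.0
shift [-17.1  -0.2   2. ] turn [ 0.007 -0.003 -0.   ] q [-0.68  0.6   0.44  1.64 -0.29  0.97 -0.2 ]
```

```bash
python3 -m pendant '[0,0,2,0.007,0,0,70,0,0,3,0.007,0,0,70,-8,0,3,0.007,0,0,70,-20,0,3,0.007,0,0,70,-32,0,3,0.007,0,0,70]'
python3 -m pendant '[-10,0,0,0,0,0,70,-20,0,0,0,0,0,70,-30,0,0,0,0,0,70,-40,0,0,0,0,0,70,-50,0,0,0,0,0,70]'
python3 go.py -30 60 7
```

```text
time: 5.25
eef_pos: [0.5605, 0.1677, 0.0069]
eef_rot: [-0.001, 0.73, 0.684, 0.001]
ft_force: [0.3, 0.6, 0.5]
width: 0.0599
grip_force: 0.0
time: 5.88
eef_pos: [0.5573, 0.1189, 0.0067]
eef_rot: [-0.001, 0.729, 0.684, 0.001]
ft_force: [-0.1, 0.3, -0.2]
width: 0.0597
grip_force: 0.0
t 5.88 now board [-29.9 104.8   6.7] F [-0.1  0.3 -0.2] w 59.7 grip 0.0
shift [-44.8  -0.1  -0.5] turn [ 0.    -0.003  0.   ] q [-0.56  0.56  0.45  1.71 -0.29  0.94 -0.06]
```

```bash
cat > tl.py <<'E'
from h import *;from plant import viewer
import sys
C=np.load("board.npy")
def rep(n):
    f=viewer.grab_frame(n);np.savez(f"t_{n}.npz",**f)
    hsv=cv2.cvtColor(f["img"],cv2.COLOR_RGB2HSV);h,s,v=[hsv[...,i] for i in range(3)]
    m=(h<14)&(s>120)&(v>60);m[:230]=0;m[:,420:]=0;m[400:]=0
    if n=="scene":m[:,:150]=0
    c=big(m);p=plane(f,c[:,0],.033)*1000-[C[0],C[1],0];p=R.from_euler('z',-C[2]).apply(p)[:,:2].astype(np.float32)
    print(n,cv2.minAreaRect(p),p.min(0),p.max(0),cv2.approxPolyDP(p[:,None],5,True)[:,0].round(0).tolist())
for n in sys.argv[1:]: rep(n)
E
python3 tl.py side scene; python3 - <<'E'
from h import *
a=load("t_side.npz")["img"][220:420,200:460];cv2.imwrite("pics/a.png",cv2.resize(a,None,fx=3,fy=3)[:,:,::-1])
E
```

```text
side ((-30.36695098876953, 97.86367797851562), (108.4194107055664, 120.49541473388672), 8.114381790161133) [-91.87835   34.248333] [ 25.57201 164.15971] [[18.0, 48.0], [5.0, 84.0], [11.0, 105.0], [26.0, 88.0], [11.0, 164.0], [-92.0, 149.0], [-73.0, 34.0], [-73.0, 51.0], [-60.0, 52.0], [-67.0, 78.0], [-58.0, 105.0], [-30.0, 37.0]]
scene ((-35.27947235107422, 85.00108337402344), (119.01913452148438, 116.87931823730469), 8.37700366973877) [-98.99482   19.129488] [ 29.626259 148.25874 ] [[12.0, 148.0], [-18.0, 147.0], [-32.0, 125.0], [-59.0, 104.0], [-53.0, 139.0], [-97.0, 128.0], [-81.0, 19.0], [14.0, 33.0], [27.0, 42.0], [21.0, 102.0], [7.0, 107.0], [17.0, 135.0]]
```

View pics/a.png

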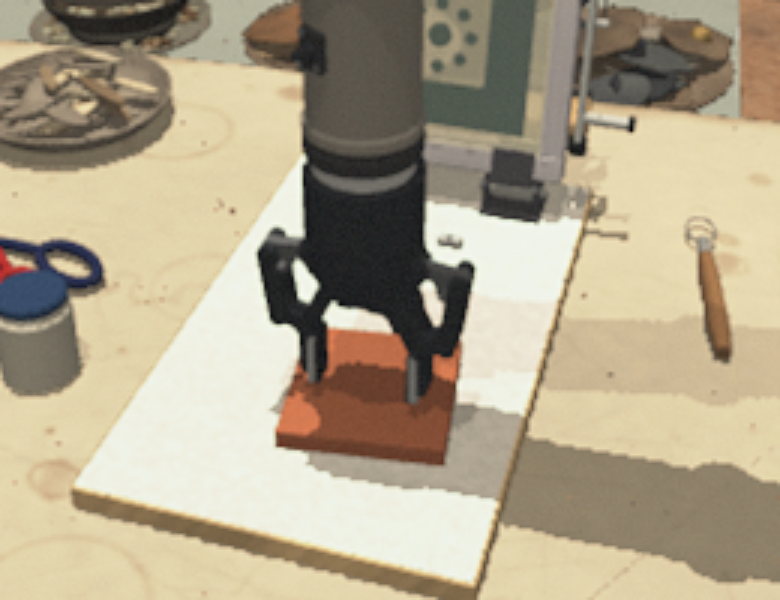

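The crop shows the fingertips at (315,383) and (412,402), still hovering over the tile. I'll work out their true height.

```bash
python3 - <<'E'
from h import *;from plant import sensors
f=load("t_side.npz");s=sensors.state();q=s["eef_rot"];r=R.from_quat([*q[1:],q[0]]);e=s["eef_pos"];print(e,r.as_matrix().round(3))
for k in(-.035,0,.035):
    for b in(0,.013,.026,.04): print(k,b,((proj(f,e+r.apply([0,k,-b]))[0]-[200,220])*3).round(0))
E
```

```text
[0.55735413 0.11732884 0.00674387] [[ 0.066  0.998  0.   ]
 [ 0.998 -0.066  0.002]
 [ 0.002  0.    -1.   ]]
-0.035 0 [418. 436.]
-0.035 0.013 [418. 420.]
-0.035 0.026 [418. 405.]
-0.035 0.04 [419. 388.]
0 0 [368. 425.]
0 0.013 [368. 410.]
0 0.026 [367. 394.]
0 0.04 [367. 378.]
0.035 0 [318. 414.]
0.035 0.013 [318. 399.]
0.035 0.026 [317. 384.]
0.035 0.04 [317. 367.]
```

```bash
python3 -m pendant '[0,0,-12,0,0,0,70,20,0,-12,0,0,0,70,50,0,-12,0,0,0,70,80,0,-12,0,0,0,70,80,0,-10,0,0,0,70]'
python3 -m pendant '[0,0,6,0,0,0,70,0,0,12,0,0,0,70,0,0,14,0,0,0,70,0,0,16,0,0,0,70,0,0,16,0,0,0,70]'
python3 go.py -30 185 0
python3 - <<'E'
from h import *;from plant import viewer
f=viewer.grab_frame("side");np.savez("t_side.npz",**f)
a=f["img"][220:420,200:460];cv2.imwrite("pics/b.png",cv2.resize(a,None,fx=3,fy=3)[:,:,::-1])
E
```

```text
time: 6.6
eef_pos: [0.5617, 0.2067, 0.0169]
eef_rot: [-0.003, 0.726, 0.687, 0.003]
ft_force: [-1.0, 0.0, -0.6]
width: 0.0599
grip_force: 0.0
time: 7.22
eef_pos: [0.5624, 0.199, 0.0008]
eef_rot: [-0.001, 0.73, 0.684, 0.001]
ft_force: [0.2, 0.5, -0.2]
width: 0.0598
grip_force: 0.0
t 7.22 now board [-29.9 185.1   0.8] F [ 0.2  0.5 -0.2] w 59.8 grip 0.0
shift [-0.1 -0.1  0.8] turn [-0.    -0.003 -0.   ] q [-0.67  0.61  0.43  1.64 -0.3   0.96 -0.19]
```

View pics/b.png

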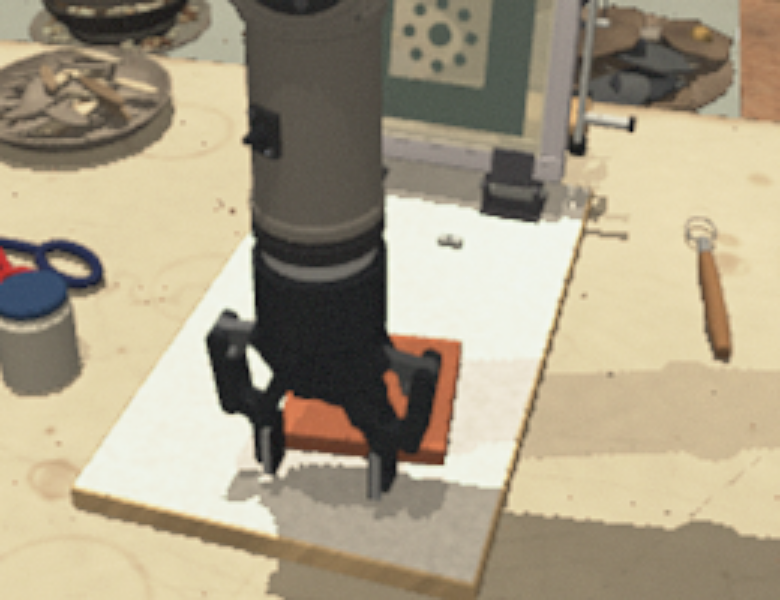

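The tips (266,475) and (375,495) are now beside the tile's left edge and still clear of the board. I'll go a little lower and push.

```bash
python3 -m pendant '[0,0,2,0,0,0,70,0,0,4,0,0,0,70,0,0,6,0,0,0,70,0,0,6,0,0,0,70]'
python3 go.py -30 185 0
python3 -m pendant '[-10,0,0,0,0,0,70,-22,0,0,0,0,0,70,-32,0,0,0,0,0,70,-40,0,0,0,0,0,70,-48,0,0,0,0,0,70]'
python3 go.py -30 185 0; python3 tl.py side
```

```text
time: 7.78
eef_pos: [0.5622, 0.1993, -0.0054]
eef_rot: [-0.001, 0.729, 0.684, 0.001]
ft_force: [0.3, -0.3, -0.7]
width: 0.0597
grip_force: 0.0
t 7.78 now board [-30.2 185.4  -5.4] F [ 0.3 -0.3 -0.7] w 59.7 grip 0.0
shift [-0.3  0.2 -5.4] turn [-0.001 -0.003  0.   ] q [-0.66  0.62  0.43  1.64 -0.31  0.95 -0.19]
time: 8.4
eef_pos: [0.5601, 0.1518, -0.0047]
eef_rot: [-0.001, 0.729, 0.684, 0.002]
ft_force: [1.4, 3.2, 1.0]
width: 0.0598
grip_force: 1.3
t 8.4 now board [-29.2 137.9  -4.7] F [1.2 3.3 1. ] w 59.8 grip 1.3
shift [47.1 -0.7 -4.5] turn [ 0.002 -0.004  0.001] q [-0.6   0.59  0.43  1.69 -0.3   0.92 -0.11]
side ((-17.040557861328125, 105.30255126953125), (55.71266174316406, 89.63288879394531), 16.031614303588867) [-54.717476  68.48425 ] [ 19.096987 143.39934 ] [[19.0, 69.0], [2.0, 141.0], [-55.0, 141.0], [-35.0, 88.0], [-15.0, 72.0]]
```

```bash
python3 -m pendant '[-10,0,0,0,0,0,70,-20,0,0,0,0,0,70,-30,0,0,0,0,0,70,-40,0,0,0,0,0,70,-50,0,0,0,0,0,70]'
python3 -m pendant '[-10,0,0,0,0,0,70,-20,0,0,0,0,0,70,-30,0,0,0,0,0,70,-40,0,0,0,0,0,70,-50,0,0,0,0,0,70]'
python3 go.py -30 33 0; python3 tl.py side scene
```

```text
time: 9.07
eef_pos: [0.5565, 0.1016, -0.005]
eef_rot: [-0.001, 0.729, 0.684, 0.002]
ft_force: [1.3, 5.0, 5.3]
width: 0.06
grip_force: 3.7
time: 9.7
eef_pos: [0.5533, 0.0522, -0.005]
eef_rot: [-0.001, 0.729, 0.684, 0.002]
ft_force: [0.3, 5.1, 6.3]
width: 0.0599
grip_force: 4.2
t 9.7 now board [-29.7  38.   -5. ] F [-0.1  5.2  6.3] w 59.9 grip 4.2
shift [-4.9 -0.3 -5.1] turn [ 0.001 -0.005  0.001] q [-0.45  0.55  0.45  1.76 -0.3   0.89  0.07]
side ((-18.13991928100586, 2.4749183654785156), (55.74315643310547, 98.5652084350586), 15.909383773803711) [-55.63046  -43.369507] [16.83915 45.8097 ] [[16.0, -39.0], [-2.0, 46.0], [-56.0, 43.0], [-44.0, -7.0], [-17.0, -41.0]]
scene ((-42.392826080322266, -31.713871002197266), (117.71131896972656, 117.49790954589844), 0.33920422196388245) [-101.47184  -90.48521] [16.246313 27.3103  ] [[16.0, 25.0], [-91.0, 26.0], [-101.0, 6.0], [-98.0, -89.0], [-3.0, -89.0], [16.0, -79.0]]
```

```bash
python3 -m pendant '[12,0,0,0,0,0,70,12,0,-30,0,0,0,70,12,-30,-60,0,0,0.15,70,12,-60,-60,0,0,0.3,70,12,-93,-60,0,0,0.45,70]'
python3 go.py -128 -32 55 1.5708;python3 go.py -128 -32 55 -1.5708
```

```text
time: 10.42
eef_pos: [0.4588, 0.0678, 0.0537]
eef_rot: [-0.001, 0.865, 0.502, -0.001]
ft_force: [-0.5, 0.5, 1.0]
width: 0.0601
grip_force: 0.0
t 10.43 now board [-124.9   47.5   53.7] F [-0.5  0.5  1. ] w 60.1 grip 0.0
shift [-72.8  32.3  -1.3] turn [-2.000e-03 -2.000e-03 -2.027e+00] q [-0.69  0.32  0.61  1.96 -0.23  0.94 -0.48]
t 10.43 now board [-124.9   47.5   53.7] F [-0.5  0.5  1. ] w 60.1 grip 0.0
shift [-72.8  32.3  -1.3] turn [-0.002  0.002  1.115] q [-0.69  0.32  0.61  1.96 -0.23  0.94 -0.48]
```

```bash
python3 -m pendant '[-37,16,0,0,0,0.185,70,-73,32,0,0,0,0.37,70,-73,32,0,0,0,0.55,70,-73,32,0,0,0,0.73,70,-73,32,0,0,0,0.91,70]'
python3 go.py -128 -32 -5 -1.5708
```

```text
time: 11.05
eef_pos: [0.4508, -0.0114, 0.0532]
eef_rot: [-0.001, 0.998, 0.07, -0.002]
ft_force: [-0.2, -0.7, -1.0]
width: 0.0598
grip_force: 0.0
t 11.05 now board [-127.9  -32.    53.2] F [-0.2 -0.7 -1. ] w 59.8 grip 0.0
shift [ 0.1  0.1 58.2] turn [-0.001  0.004  0.204] q [-0.7   0.34  0.84  1.99 -0.31  0.94 -1.13]
```

```bash
python3 -m pendant '[0,0,20,0,0.004,0.1,70,0,0,40,0,0.004,0.204,70,0,0,52,0,0.004,0.204,70,0,0,58,0,0.004,0.204,70,0,0,58,0,0.004,0.204,70]'
python3 -m pendant '[6,0,0,0,0,0,70,13,0,0,0,0,0,70,21,0,0,0,0,0,70,28,0,0,0,0,0,70,33,0,0,0,0,0,70]'
python3 go.py -70 -32 -5 -1.5708;python3 tl.py side scene
```

```text
time: 11.68
eef_pos: [0.4525, -0.0101, -0.004]
eef_rot: [-0.001, 1.0, -0.028, 0.002]
ft_force: [-0.0, -0.4, -0.4]
width: 0.0601
grip_force: 0.0
time: 12.3
eef_pos: [0.4866, -0.0117, -0.0036]
eef_rot: [-0.002, 1.0, -0.029, 0.002]
ft_force: [-0.1, -0.4, -0.3]
width: 0.0596
grip_force: 0.0
t 12.3 now board [-92.2 -30.   -3.6] F [-0.1 -0.4 -0.3] w 59.6 grip 0.0
shift [22.1  2.1  1.5] turn [-0.003 -0.004  0.007] q [-0.62  0.51  0.8   1.96 -0.48  0.86 -1.19]
side ((-37.20146942138672, -17.856544494628906), (108.01087951660156, 123.64248657226562), 1.0451430082321167) [-92.18086 -79.68482] [16.769821 43.354797] [[16.0, -77.0], [11.0, 42.0], [-92.0, 42.0], [-91.0, 11.0], [-79.0, 8.0], [-55.0, -77.0]]
scene ((-42.50006103515625, -32.41249084472656), (118.13835144042969, 115.46867370605469), 0.6937768459320068) [-100.931435  -90.80856 ] [16.091007 25.958921] [[16.0, 25.0], [5.0, 25.0], [-1.0, 16.0], [3.0, -14.0], [-44.0, -52.0], [-65.0, -53.0], [-80.0, -66.0], [-100.0, -66.0], [-97.0, -91.0], [-3.0, -89.0], [16.0, -79.0]]
```

```bash
python3 - <<'E'
from h import *
a=load("t_side.npz")["img"][240:400,240:440];b=load("t_scene.npz")["img"][230:390,170:370]
cv2.imwrite("pics/d.png",cv2.resize(np.hstack([a,b]),None,fx=2,fy=2,interpolation=cv2.INTER_CUBIC)[:,:,::-1])
E
```

```text
(no output)
```

View pics/d.png

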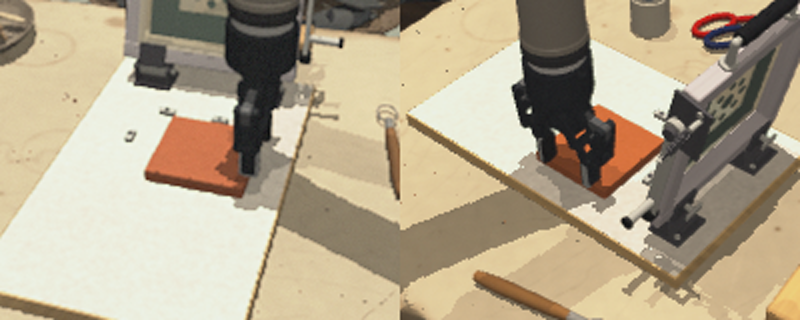

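The fingers stand right at the tile's near edge, at (248,165) in the left crop, and the tile sits square just short of the stops. I'll continue in +x, watching the force.

```bash
python3 -m pendant '[4,0,1,0,0,0,70,8,0,2,0,0,0,70,12,0,2,0,0,0,70]'
python3 go.py -70 -32 -5 -1.5708;python3 tl.py side scene
```

```text
time: 12.78
eef_pos: [0.4864, -0.0117, -0.0044]
eef_rot: [-0.005, 0.999, -0.03, -0.01]
ft_force: [-29.1, 4.3, 46.1]
width: 0.0597
grip_force: 22.9
t 12.78 now board [-92.3 -30.   -4.4] F [-29.3   2.4  46.1] w 59.7 grip 22.9
shift [22.3  2.1  0.2] turn [-0.009  0.019  0.004] q [-0.6   0.52  0.79  1.94 -0.48  0.9  -1.19]
side ((-37.20146942138672, -17.856544494628906), (108.01087951660156, 123.64248657226562), 1.0451430082321167) [-92.18086 -79.68482] [16.769821 43.354797] [[16.0, -77.0], [11.0, 42.0], [-92.0, 42.0], [-91.0, 11.0], [-77.0, 5.0], [-52.0, -76.0]]
scene ((-20.911548614501953, -55.81092834472656), (160.54266357421875, 83.43417358398438), 40.90483474731445) [-100.931435  -90.80856 ] [16.091007 25.958921] [[16.0, 25.0], [0.0, 14.0], [4.0, -16.0], [-42.0, -54.0], [-67.0, -55.0], [-76.0, -66.0], [-99.0, -68.0], [-97.0, -91.0], [-3.0, -89.0], [16.0, -79.0]]
```

The tips are wedging on the tile's top edge, giving force up and back. I'll back off and probe down to the board surface in the clear.

```bash
python3 -m pendant '[0,0,-3,0,0,0,70,-20,0,-3,0,0,0,70,-24,0,-3,0,0,0,70,-24,0,-3,0,0,0,70]'
python3 go.py -110 -32 -5 -1.5708
python3 -m pendant '[0,0,2,0,0,0,70,0,0,4,0,0,0,70,0,0,5,0,0,0,70]'
python3 -m pendant '[0,0,1,0,0,0,70,0,0,2,0,0,0,70]'
python3 -m pendant '[0,0,1,0,0,0,70,0,0,2,0,0,0,70]'
python3 go.py -110 -32 -5 -1.5708
python3 - <<'E'
from h import *
f=load("t_side.npz")
# wrist pic w2 finger info / 'b' setback
e=np.array([.5624,.199,.0008]);y=np.array([.998,-.066,0])
for k in(.03,.037,-.03,-.037):
  for b in (.015,.02,.025,.03,.035): print(k,b,((proj(f,e+y*k+[0,0,b])[0]-[200,220])*3).round(0),end=' ')
  print()
E
```

```text
time: 13.38
eef_pos: [0.4741, -0.0108, -0.0027]
eef_rot: [-0.002, 1.0, -0.029, 0.002]
ft_force: [0.4, 0.0, -1.1]
width: 0.0601
grip_force: 0.0
t 13.38 now board [-104.7  -29.9   -2.7] F [ 0.4  0.  -1.1] w 60.1 grip 0.0
shift [-5.3  2.   2.3] turn [-0.004 -0.004  0.007] q [-0.64  0.48  0.81  2.   -0.47  0.85 -1.2 ]
time: 13.75
eef_pos: [0.474, -0.011, -0.0079]
eef_rot: [-0.002, 1.0, -0.029, 0.002]
ft_force: [-0.4, -0.0, 0.0]
width: 0.0599
grip_force: 0.0
time: 14.0
eef_pos: [0.474, -0.0109, -0.0097]
eef_rot: [-0.002, 1.0, -0.029, 0.002]
ft_force: [-0.0, 0.4, -1.0]
width: 0.06
grip_force: 0.0
time: 14.25
eef_pos: [0.4739, -0.0109, -0.0117]
eef_rot: [-0.002, 1.0, -0.029, 0.002]
ft_force: [0.2, 0.2, 0.0]
width: 0.0597
grip_force: 0.0
t 14.25 now board [-104.8  -30.   -11.7] F [0.1 0.2 0. ] w 59.7 grip 0.0
shift [-5.2  1.9 -6.8] turn [-0.003 -0.004  0.007] q [-0.63  0.5   0.79  2.   -0.48  0.83 -1.19]
0.03 0.015 [282. 492.] 0.03 0.02 [282. 486.] 0.03 0.025 [281. 480.] 0.03 0.03 [281. 474.] 0.03 0.035 [281. 468.] 
0.037 0.015 [272. 489.] 0.037 0.02 [271. 483.] 0.037 0.025 [271. 477.] 0.037 0.03 [271. 471.] 0.037 0.035 [270. 465.] 
-0.03 0.015 [374. 514.] -0.03 0.02 [374. 508.] -0.03 0.025 [374. 502.] -0.03 0.03 [374. 496.] -0.03 0.035 [374. 489.] 
-0.037 0.015 [385. 516.] -0.037 0.02 [385. 510.] -0.037 0.025 [385. 504.] -0.037 0.03 [385. 498.] -0.037 0.035 [385. 492.]
```

```bash
python3 -m pendant '[4,0,0,0,0,0,70,8,0,0,0,0,0,70,12,0,0,0,0,0,70]'
python3 -m pendant '[5,0,0,0,0,0,70,10,0,0,0,0,0,70,14,0,0,0,0,0,70]'
python3 go.py -66 -32 -12 -1.5708;python3 tl.py side scene
```

```text
time: 14.62
eef_pos: [0.4848, -0.0114, -0.0119]
eef_rot: [-0.002, 1.0, -0.029, 0.001]
ft_force: [-3.6, 0.4, 1.7]
width: 0.0597
grip_force: 1.3
time: 15.0
eef_pos: [0.5005, -0.0124, -0.0116]
eef_rot: [-0.002, 1.0, -0.028, 0.002]
ft_force: [-1.5, 0.5, -0.2]
width: 0.0597
grip_force: 0.8
t 15.0 now board [-78.2 -29.9 -11.6] F [-1.5  0.4 -0.2] w 59.7 grip 0.8
shift [12.2  2.2  0.4] turn [-0.003 -0.004  0.007] q [-0.6   0.54  0.78  1.93 -0.5   0.86 -1.18]
side ((-13.855728149414062, -18.37566375732422), (109.41954040527344, 123.1686782836914), 0.3049392104148865) [-68.77103  -79.784935] [40.89782 43.23101] [[34.0, -80.0], [41.0, -69.0], [40.0, 30.0], [33.0, 42.0], [-68.0, 42.0], [-69.0, 18.0], [-37.0, -80.0], [12.0, -73.0]]
scene ((-0.14814186096191406, -48.345069885253906), (161.6006622314453, 77.21931457519531), 46.40958786010742) [-76.45209 -90.65965] [41.150593 27.211357] [[39.0, 26.0], [18.0, 27.0], [5.0, 1.0], [14.0, -10.0], [10.0, -24.0], [-32.0, -57.0], [-59.0, -60.0], [-75.0, -71.0], [-73.0, -91.0], [-3.0, -89.0], [40.0, -62.0]]
```

```bash
python3 -m pendant '[4,0,0,0,0,0,70,8,0,0,0,0,0,70,11,0,0,0,0,0,70]'
python3 -m pendant '[1,0,0,0,0,0,70,2,0,0,0,0,0,70,2,0,0,0,0,0,70]'
python3 -m pendant '[1,0,0,0,0,0,70,2,0,0,0,0,0,70,2,0,0,0,0,0,70]'
python3 go.py -66 -32 -12 -1.5708;python3 tl.py side scene
```

```text
time: 15.48
eef_pos: [0.5115, -0.0131, -0.0115]
eef_rot: [-0.002, 1.0, -0.029, 0.003]
ft_force: [-1.3, 0.6, -0.1]
width: 0.0595
grip_force: 0.9
time: 15.85
eef_pos: [0.5117, -0.013, -0.0116]
eef_rot: [-0.002, 1.0, -0.029, 0.001]
ft_force: [-4.5, -1.1, 3.4]
width: 0.0598
grip_force: 2.6
time: 16.23
eef_pos: [0.5115, -0.013, -0.0119]
eef_rot: [-0.002, 1.0, -0.029, -0.001]
ft_force: [-8.3, -0.6, 7.0]
width: 0.0597
grip_force: 4.3
t 16.23 now board [-67.1 -29.7 -11.9] F [-8.3 -1.1  7. ] w 59.7 grip 4.3
shift [1.1 2.3 0.1] turn [-0.005  0.002  0.007] q [-0.58  0.57  0.77  1.9  -0.51  0.89 -1.18]
side ((-2.4351539611816406, -18.33352279663086), (110.17064666748047, 123.242431640625), 0.4547431766986847) [-57.948547 -79.784935] [52.598625 43.23101 ] [[52.0, -74.0], [45.0, 42.0], [-58.0, 42.0], [-58.0, 18.0], [-37.0, -27.0], [-26.0, -76.0], [12.0, -73.0], [34.0, -80.0]]
scene ((8.181392669677734, -48.389305114746094), (162.61782836914062, 71.50799560546875), 45.097511291503906) [-66.35241 -90.50695] [51.277534 26.37342 ] [[50.0, 25.0], [30.0, 24.0], [19.0, 8.0], [23.0, -22.0], [-22.0, -58.0], [-50.0, -61.0], [-66.0, -73.0], [-65.0, -90.0], [-3.0, -89.0], [50.0, -57.0]]
```

```bash
python3 -c "
import numpy as np;c=np.load('board.npy');c[:2]+=-2.5*np.array([np.cos(c[2]),np.sin(c[2])]);np.save('board.npy',c)"
python3 -m pendant '[-10,0,0,0,0,0,70,-10,0,-40,0,0,0,70,-10,-20,-60,0,0,-0.15,70,0,-60,-60,0,0,-0.33,70,10,-90,-60,0,0,-0.5,70]'
python3 go.py 0 60 45 0
```

```text
time: 16.95
eef_pos: [0.532, 0.0782, 0.0499]
eef_rot: [-0.001, 0.975, 0.223, 0.005]
ft_force: [0.9, -0.2, -0.5]
width: 0.06
grip_force: 0.0
t 16.95 now board [-50.1  62.6  49.9] F [ 0.9 -0.1 -0.5] w 60.0 grip 0.0
shift [42.3 26.9  5.3] turn [ 0.005 -0.01  -1.057] q [-0.69  0.48  0.69  1.78 -0.36  1.   -0.98]
```

```bash
python3 -m pendant '[21,13,0,0,0,-0.18,70,42,27,0,0,0,-0.36,70,42,27,0,0,0,-0.54,70,42,27,0,0,0,-0.72,70,42,27,0,0,0,-0.9,70]'
python3 go.py 0 58 -12 0
```

```text
time: 17.58
eef_pos: [0.5809, 0.0696, 0.0494]
eef_rot: [0.001, 0.781, 0.624, 0.004]
ft_force: [-1.3, -0.7, 0.4]
width: 0.0599
grip_force: 0.0
t 17.57 now board [-0.7 57.1 49.4] F [-1.3 -0.8  0.4] w 59.9 grip 0.0
shift [ 0.7  0.1 61.4] turn [ 0.007 -0.005 -0.158] q [-0.47  0.53  0.46  1.64 -0.27  1.03 -0.15]
```

```bash
python3 -m pendant '[0,0,20,0.007,-0.005,-0.158,70,0,0,40,0.007,-0.005,-0.158,70,0,0,54,0.007,-0.005,-0.158,70,0,0,60,0.007,-0.005,-0.158,70,0,0,61,0.007,-0.005,-0.158,70]'
python3 -m pendant '[-8,0,0,0,0,0,70,-16,0,0,0,0,0,70,-22,0,0,0,0,0,70,-26,0,0,0,0,0,70]'
python3 go.py 0 23 -12 0
python3 -m pendant '[-2,0,0,0,0,0,70,-4,0,0,0,0,0,70,-5,0,0,0,0,0,70]'
python3 go.py 0 23 -12 0;python3 tl.py side scene
```

```text
time: 18.2
eef_pos: [0.5798, 0.0696, -0.012]
eef_rot: [-0.001, 0.731, 0.682, -0.001]
ft_force: [-0.6, -0.6, 1.1]
width: 0.06
grip_force: 0.0
time: 18.7
eef_pos: [0.5783, 0.0447, -0.0113]
eef_rot: [-0.001, 0.731, 0.682, -0.0]
ft_force: [0.7, 3.6, 1.8]
width: 0.0595
grip_force: 1.7
t 18.7 now board [ -1.7  32.1 -11.3] F [0.5 3.6 1.8] w 59.5 grip 1.7
shift [-9.1  1.8  0.7] turn [-0.002 -0.001 -0.006] q [-0.39  0.6   0.4   1.69 -0.28  0.91  0.05]
time: 19.08
eef_pos: [0.5779, 0.0398, -0.0115]
eef_rot: [-0.001, 0.731, 0.682, -0.001]
ft_force: [-0.1, 4.3, 4.1]
width: 0.0599
grip_force: 2.3
t 19.07 now board [ -1.8  27.2 -11.5] F [-0.4  4.3  4.1] w 59.9 grip 2.3
shift [-4.1  1.8  0.5] turn [-0.002 -0.    -0.005] q [-0.38  0.59  0.4   1.69 -0.28  0.91  0.06]
side ((12.039566040039062, -7.442104339599609), (54.05705642700195, 98.4399642944336), 21.346939086914062) [-26.73677  -46.968746] [49.696373 32.538082] [[48.0, -46.0], [49.0, -29.0], [26.0, 32.0], [-26.0, 31.0], [-16.0, -10.0], [7.0, -38.0]]
scene ((-5.796497344970703, -42.959468841552734), (118.10368347167969, 116.44866180419922), 0.04243060573935509) [ -64.80767 -101.22262] [53.243835 15.291476] [[51.0, 14.0], [-49.0, 15.0], [-63.0, 5.0], [-63.0, -100.0], [-22.0, -100.0], [52.0, -57.0]]
```

```bash
python3 -m pendant '[-1,0,0,0,0,0,70,-2,0,0,0,0,0,70,-2,0,0,0,0,0,70]'
python3 -m pendant '[-1,0,0,0,0,0,70,-2,0,0,0,0,0,70,-2,0,0,0,0,0,70]'
python3 -m pendant '[-1,0,0,0,0,0,70,-2,0,0,0,0,0,70,-2,0,0,0,0,0,70]'
python3 go.py 0 23 -12 0;python3 tl.py scene
```

```text
time: 19.55
eef_pos: [0.5773, 0.0364, -0.0119]
eef_rot: [-0.001, 0.731, 0.682, -0.002]
ft_force: [0.8, 4.6, 2.9]
width: 0.0596
grip_force: 2.0
time: 19.92
eef_pos: [0.5772, 0.0358, -0.0119]
eef_rot: [-0.001, 0.731, 0.682, -0.001]
ft_force: [0.7, 4.9, 3.0]
width: 0.0597
grip_force: 2.7
time: 20.3
eef_pos: [0.5771, 0.0358, -0.0119]
eef_rot: [-0.002, 0.731, 0.683, -0.0]
ft_force: [1.7, 7.8, 3.7]
width: 0.0598
grip_force: 3.9
t 20.3 now board [ -2.4  23.1 -11.9] F [1.2 7.9 3.7] w 59.8 grip 3.9
shift [-0.1  2.4  0.1] turn [-0.003 -0.003 -0.004] q [-0.37  0.59  0.4   1.7  -0.28  0.91  0.07]
scene ((-6.240695953369141, -45.90878677368164), (119.76838684082031, 115.81957244873047), 1.1901264190673828) [ -65.17722  -104.852264] [52.868694 12.709459] [[48.0, 11.0], [-46.0, 11.0], [-64.0, 0.0], [-64.0, -104.0], [-24.0, -102.0], [52.0, -57.0]]
```

```bash
python3 -m pendant '[15,0,0,0,0,0,70,40,0,-20,0,0,0,40,45,0,-37,0,0,0,12,45,0,-37,0,0,0,12,45,0,-37,0,0,0,12]'
python3 -m pendant '[0,0,3,0,0,0,12,0,0,6,0,0,0,12,0,0,8,0,0,0,12]'
python3 -m pendant '[0,0,2,0,0,0,12,0,0,4,0,0,0,12,0,0,5,0,0,0,12]'
python3 go.py 0 23 -12 0
python3 - <<'E'
from h import *
f=load("side0.npz");g=load("scene0.npz");C=np.load("board.npy")
def b(p): return R.from_euler('z',-C[2]).apply(p*1000-[C[0],C[1],0]).round(1)
for n,u,v in(("cap",(411,261),(283.3,340)),("base",(395.3,259.7),(295.5,332.3))):
    p,d=tri(f,u,g,v);print(n,b(p),d)
for n,u in(("barR",(182,48)),("barL",(288,62))):
    q=(np.array(u)/2.857+[270,155]);o,d=ray(f,q);print(n,q)
q=[((np.array(u)-[457.1,0])/2.857+[270,215]) for u in((735,38),(660,95))];
for u,v in zip(((182,48),(288,62)),q):
    p,d=tri(f,np.array(u)/2.857+[270,155],g,v);print(b(p),d)
E
```

```text
time: 20.98
eef_pos: [0.5796, 0.0754, 0.0245]
eef_rot: [-0.001, 0.732, 0.681, -0.003]
ft_force: [-0.2, -0.8, -0.5]
width: 0.0102
grip_force: 0.0
time: 21.35
eef_pos: [0.5797, 0.0773, 0.0163]
eef_rot: [-0.001, 0.732, 0.682, -0.002]
ft_force: [-0.5, -0.5, -0.6]
width: 0.0101
grip_force: 0.0
time: 21.72
eef_pos: [0.5801, 0.0777, 0.0119]
eef_rot: [-0.001, 0.731, 0.682, -0.002]
ft_force: [-0.3, 0.4, -0.3]
width: 0.0106
grip_force: 0.0
t 21.73 now board [-2.1 65.1 11.9] F [-0.4  0.3 -0.3] w 10.6 grip 0.0
shift [-42.1   2.4  23.9] turn [-0.004  0.001 -0.006] q [-0.45  0.58  0.41  1.66 -0.27  0.97 -0.02]
cap [-158.2 -181.9  105.5] 0.0018592340617269892
base [-121.9 -184.3  100.8] 0.0009044303808760668
barR [333.70318516 171.80084004]
barL [370.80504025 176.70108505]
[  48.8 -236.9  289.7] 0.0008552086051236065
[ -40.9 -235.5  288.8] 0.006053931175814938
```

```bash
python3 -m pendant '[0,0,3,0,0,0,12,0,0,5,0,0,0,12,0,0,6,0,0,0,12]'
python3 -m pendant '[0,0,2,0,0,0,12,0,0,4,0,0,0,12,0,0,5,0,0,0,12]'
python3 -m pendant '[0,0,1,0,0,0,12,0,0,2,0,0,0,12,0,0,3,0,0,0,12]'
```

```text
time: 22.1
eef_pos: [0.58, 0.0777, 0.0058]
eef_rot: [-0.001, 0.731, 0.682, -0.002]
ft_force: [-0.8, 0.3, -0.2]
width: 0.0101
grip_force: 0.0
time: 22.48
eef_pos: [0.58, 0.0776, 0.0008]
eef_rot: [-0.001, 0.731, 0.682, -0.002]
ft_force: [-0.4, -0.4, -0.4]
width: 0.0104
grip_force: 0.0
time: 22.85
eef_pos: [0.5801, 0.0776, -0.002]
eef_rot: [-0.001, 0.731, 0.682, -0.001]
ft_force: [-0.3, 0.4, 0.5]
width: 0.0106
grip_force: 0.0
```

```bash
python3 -m pendant '[0,0,1,0,0,0,12,0,0,2,0,0,0,12,0,0,3,0,0,0,12]'
python3 -m pendant '[0,0,1,0,0,0,12,0,0,2,0,0,0,12,0,0,3,0,0,0,12]'
python3 -m pendant '[0,0,1,0,0,0,12,0,0,2,0,0,0,12,0,0,2,0,0,0,12]'
```

```text
time: 23.22
eef_pos: [0.5801, 0.0776, -0.005]
eef_rot: [-0.001, 0.731, 0.682, -0.001]
ft_force: [-0.6, 0.5, -0.8]
width: 0.01
grip_force: 0.0
time: 23.6
eef_pos: [0.5801, 0.0776, -0.008]
eef_rot: [-0.001, 0.731, 0.682, -0.002]
ft_force: [0.4, -0.2, -0.2]
width: 0.0103
grip_force: 0.0
time: 23.98
eef_pos: [0.58, 0.0776, -0.0101]
eef_rot: [-0.001, 0.731, 0.682, -0.002]
ft_force: [-0.5, -0.7, -0.5]
width: 0.0102
grip_force: 0.0
```

```bash
python3 - <<'E'
from h import *;from plant import viewer,sensors
s=sensors.state();e=s["eef_pos"]
for n in("side","scene"):
    f=viewer.grab_frame(n);np.savez(f"p_{n}.npz",**f)
    zs=np.arange(0,.08,.004)
    for z in zs:
        u=proj(f,[e[0],e[1],z])[0]; i,j=int(round(u[1])),int(round(u[0]))
        print(n,round(z*1000),u.round(0),f["img"][i,j-6:j+7].sum(1).tolist())
E
```

```text
side 0 [317. 349.] [478, 476, 472, 474, 476, 471, 475, 474, 485, 483, 481, 478, 471]
side 4 [317. 348.] [479, 472, 482, 480, 482, 477, 480, 480, 485, 494, 495, 496, 476]
side 8 [317. 346.] [485, 490, 494, 483, 477, 494, 503, 451, 367, 414, 457, 453, 453]
side 12 [317. 345.] [456, 485, 503, 468, 449, 433, 411, 380, 324, 352, 392, 396, 387]
side 16 [317. 343.] [246, 182, 318, 381, 382, 309, 258, 312, 297, 260, 295, 329, 369]
side 20 [317. 342.] [218, 82, 278, 373, 396, 301, 242, 315, 298, 213, 121, 134, 280]
side 24 [317. 340.] [217, 63, 98, 290, 392, 301, 241, 312, 299, 210, 86, 98, 109]
side 28 [316. 339.] [292, 193, 67, 68, 195, 343, 304, 232, 314, 292, 218, 98, 79]
side 32 [316. 337.] [292, 197, 60, 69, 42, 305, 306, 229, 306, 299, 210, 87, 107]
side 36 [316. 336.] [290, 203, 73, 64, 60, 307, 313, 231, 303, 298, 218, 71, 99]
side 40 [316. 334.] [283, 195, 68, 81, 68, 318, 313, 231, 295, 281, 200, 105, 78]
side 44 [316. 333.] [272, 186, 67, 83, 54, 309, 323, 244, 302, 270, 178, 78, 97]
side 48 [316. 331.] [243, 149, 77, 75, 35, 571, 572, 199, 225, 178, 111, 93, 103]
side 52 [316. 33
[... 1460 characters left out ...]
8, 253]
scene 44 [251. 276.] [93, 88, 86, 87, 147, 235, 243, 120, 88, 80, 106, 212, 215]
scene 48 [251. 275.] [94, 88, 94, 91, 91, 118, 218, 88, 85, 78, 113, 215, 216]
scene 52 [251. 274.] [88, 89, 92, 97, 85, 99, 94, 84, 83, 85, 119, 249, 214]
scene 56 [251. 273.] [93, 96, 96, 88, 86, 94, 96, 85, 81, 80, 115, 251, 215]
scene 60 [251. 271.] [94, 93, 89, 89, 91, 86, 88, 88, 92, 110, 199, 244, 237]
scene 64 [251. 270.] [97, 96, 96, 88, 92, 93, 89, 91, 94, 92, 89, 99, 171]
scene 68 [250. 269.] [92, 98, 94, 101, 89, 95, 82, 96, 99, 95, 94, 95, 87]
scene 72 [250. 268.] [82, 95, 98, 94, 95, 84, 97, 86, 83, 96, 102, 93, 98]
scene 76 [250. 266.] [88, 95, 104, 92, 90, 98, 89, 86, 91, 101, 98, 89, 93]
```

```bash
sed -i 's/def tgt(xb,yb,z,turn=0,lean=0):/def tgt(xb,yb,z,turn=0,lean=0,d=0):/; s/^    return p,Rb\*R/    r=Rb*R/' go.py
sed -i "s/^    r=Rb\*R.*/&\n    return p+r.apply([0,0,d]),r/" go.py; sed -n 7,13p go.py
python3 -m pendant '[0,0,-60,0,0,0,12,0,-50,-120,0,0,0.18,35,0,-100,-140,0,0,0.36,35,0,-150,-140,0,0,0.54,35,0,-195,-140,0,0,0.72,35]'
python3 go.py -178 -100 160 -1.5708 0.6 46
```

```text
base=R.from_matrix(np.array([[0,1,0],[1,0,0],[0,0,-1.]]))  # tool x=+by, y=+bx, z down
    # lean: fingers point to +x as they go down, body towards the robot
    r=Rb*R.from_euler('y',-lean)*R.from_euler('z',turn)*base
    return p+r.apply([0,0,d]),r
if __name__=="__main__":
    a=list(map(float,sys.argv[1:]));p,r=tgt(*a)
    s=sensors.state();q=s["eef_rot"];r0=R.from_quat([*q[1:],q[0]]);e=s["eef_pos"]*1000
time: 24.7
eef_pos: [0.3845, 0.0916, 0.1311]
eef_rot: [-0.001, 0.926, 0.378, -0.001]
ft_force: [0.1, -0.1, 0.1]
width: 0.0299
grip_force: 0.0
t 24.7 now board [-198.1   66.5  131.1] F [ 0.1 -0.1  0.1] w 29.9 grip 0.0
shift [-93.2 145.5   8.8] turn [-0.254  0.567  0.813] q [-0.84  0.05  0.59  2.02 -0.03  1.09 -1.03]
```

```bash
python3 -m pendant '[-30,48,3,-0.045,0.1,0.145,35,-60,96,6,-0.09,0.2,0.29,35,-93,145,9,-0.135,0.3,0.435,35,-93,145,9,-0.18,0.4,0.58,35,-93,145,9,-0.225,0.5,0.72,35]'
python3 go.py -178 -183 153 -1.5708 0.6 46
```

```text
time: 25.32
eef_pos: [0.4225, -0.0782, 0.1224]
eef_rot: [0.008, 0.964, 0.017, 0.265]
ft_force: [-10.1, 8.6, 22.1]
width: 0.0297
grip_force: 0.0
t 25.32 now board [-149.3 -100.5  122.4] F [-10.7   7.9  22.1] w 29.7 grip 0.0
shift [-13.6  81.7   2.8] turn [-0.029  0.062  0.091] q [-0.37 -0.3   0.52  2.45  0.16  0.43 -1.5 ]
```

```bash
python3 -m pendant '[0,0,0,0,-0.12,0,35,0,0,0,0,-0.12,0,35]'
python3 go.py -165 -183 153 -1.5708 0.4 46;python3 go.py -144 -183 104 -1.5708 0.4 46
```

```text
time: 25.58
eef_pos: [0.4243, -0.0779, 0.123]
eef_rot: [0.011, 0.978, 0.02, 0.207]
ft_force: [1.2, -0.6, 1.0]
width: 0.0299
grip_force: 0.0
t 25.57 now board [-147.5 -100.1  123. ] F [ 1.2 -0.5  1. ] w 29.9 grip 0.0
shift [-13.   82.1  10.4] turn [-0.012 -0.017  0.102] q [-0.41 -0.22  0.54  2.33  0.12  0.58 -1.47]
t 25.57 now board [-147.5 -100.1  123. ] F [ 1.2 -0.5  1. ] w 29.9 grip 0.0
shift [-13.7  82.8  63.7] turn [-0.012 -0.017  0.102] q [-0.41 -0.22  0.54  2.33  0.12  0.58 -1.47]
```

```bash
python3 -m pendant '[-5,40,3,0,0,0.05,35,-13,82,8,-0.012,-0.017,0.1,35,-13,82,8,-0.012,-0.017,0.1,35]'
python3 go.py -144 -183.5 104 -1.5708 0.4 46
python3 - <<'E'
from h import *;from plant import viewer
f=viewer.grab_frame("side");g=viewer.grab_frame("scene");np.savez("g_side.npz",**f);np.savez("g_scene.npz",**g)
a=f["img"][170:290,350:470];b=g["img"][260:380,220:340]
cv2.imwrite("pics/e.png",cv2.resize(np.hstack([a,b]),None,fx=3.333,fy=3.333,interpolation=cv2.INTER_CUBIC)[:,:,::-1])
E
```

```text
time: 25.95
eef_pos: [0.4183, -0.1639, 0.1134]
eef_rot: [0.007, 0.979, -0.033, 0.199]
ft_force: [-0.4, 0.4, -1.2]
width: 0.0298
grip_force: 0.0
t 25.95 now board [-148.  -186.3  113.4] F [-0.4  0.4 -1.2] w 29.8 grip 0.0
shift [-0.1 -2.9 56.2] turn [ 0.002 -0.002 -0.003] q [-0.42 -0.16  0.83  2.29 -0.03  0.58 -1.2 ]
```

View pics/e.png

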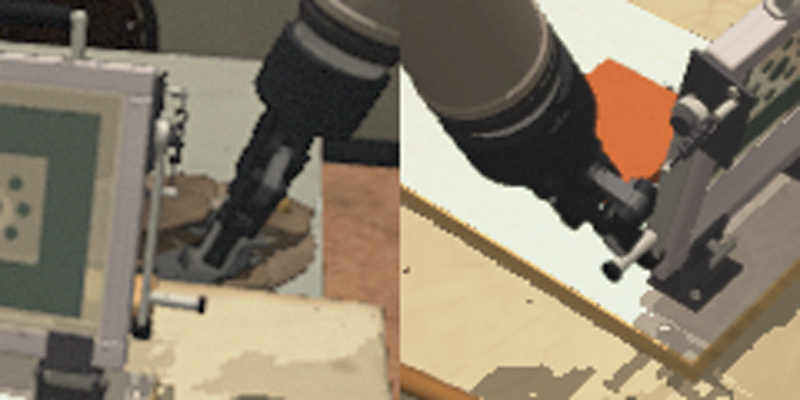

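The view shows the leaning fingers above the peg in line with its middle, with the tip near (210,262) in the left crop. The peg runs (150,300) to (205,305). I'll check the tip position numerically.

```bash
python3 - <<'E'
from h import *
C=np.load("board.npy");Rb=R.from_euler('z',C[2])
for n,o in(("side",(350,170)),("scene",(220,260))):
    f=load(f"g_{n}.npz")
    for nm,p in(("tool27",(-158.7,-186,138.4)),("tool32",(-160.5,-186,143)),("world27",(-148,-186,140)),("peg144",(-144,-183.5,104.4)),("cap",(-158,-183.5,104.4))):
        u=proj(f,(Rb.apply(p)+[C[0],C[1],0])/1000)[0];k=3.333 if n=="side" else 3.333
        print(n,nm,((u-o)*k+([0,0] if n=="side" else [400,0])).round(0))
E
```

```text
side tool27 [208. 259.]
side tool32 [211. 254.]
side world27 [192. 255.]
side peg144 [182. 300.]
side cap [202. 303.]
scene tool27 [612. 233.]
scene tool32 [609. 229.]
scene world27 [624. 220.]
scene peg144 [627. 257.]
scene cap [612. 270.]
```

```bash
python3 -m pendant '[0,-3,15,0,0,0,35,0,-3,30,0,0,0,35,0,-3,42,0,0,0,35,0,-3,52,0,0,0,35,0,-3,55,0,0,0,35]'
python3 go.py -144 -183.5 104 -1.5708 0.4 46
python3 -m pendant '[0,0,0,0,0,0,5,0,0,0,0,0,0,5,0,0,0,0,0,0,5,0,0,0,0,0,0,5]' 40
python3 go.py -144 -183.5 104 -1.5708 0.4 46
```

```text
time: 26.68
eef_pos: [0.4383, -0.1565, 0.0604]
eef_rot: [0.006, 0.98, -0.028, 0.197]
ft_force: [1.0, 0.1, -0.6]
width: 0.0302
grip_force: 0.0
t 26.68 now board [-128.5 -177.6   60.4] F [ 0.9  0.2 -0.6] w 30.2 grip 0.0
shift [ 2.7  5.9 -0.2] turn [-0.003  0.004  0.006] q [-0.5   0.05  0.97  2.33 -0.46  0.46 -0.79]
time: 27.18
eef_pos: [0.4385, -0.1582, 0.0612]
eef_rot: [0.006, 0.98, -0.03, 0.197]
ft_force: [-0.3, -2.0, 1.1]
width: 0.0107
grip_force: 38.9
t 27.18 now board [-128.3 -179.4   61.2] F [-0.2 -2.   1.1] w 10.7 grip 38.9
shift [2.2 4.2 0.5] turn [-0.001  0.002  0.003] q [-0.5   0.05  0.97  2.33 -0.45  0.46 -0.79]
```

```bash
python3 -m pendant '[1.5,-11,-3.5,0,0,0,5,3.4,-22,-8,0,0,0,5,5.7,-32,-13.5,0,0,0,5,8.4,-41.6,-20,0,0,0,5,8.4,-41.6,-20,0,0,0,5]'
python3 go.py -144 -138 130 -1.5708 0.4 46
```

```text
time: 27.8
eef_pos: [0.4408, -0.1159, 0.0828]
eef_rot: [0.005, 0.98, -0.029, 0.197]
ft_force: [0.4, -2.2, -0.6]
width: 0.0103
grip_force: 39.8
t 27.8 now board [-128.7 -137.    82.8] F [ 0.6 -2.2 -0.6] w 10.3 grip 39.8
shift [ 4.2  1.  -3.4] turn [-0.003  0.003  0.004] q [-0.6  -0.07  0.88  2.33 -0.08  0.47 -1.28]
```

```bash
python3 -m pendant '[3,-9,-7,0,0,0,5,6.5,-17,-15,0,0,0,5,10,-24,-24,0,0,0,5,14,-30,-33,0,0,0,5,18,-35,-43,0,0,0,5]'
python3 go.py -144 -104 173 -1.5708 0.4 46
```

```text
time: 28.42
eef_pos: [0.4428, -0.0816, 0.1292]
eef_rot: [0.006, 0.98, -0.03, 0.197]
ft_force: [3.4, 0.1, -3.9]
width: 0.0092
grip_force: 49.1
t 28.43 now board [-128.8 -102.6  129.2] F [ 3.4  0.3 -3.9] w 9.2 grip 49.1
shift [ 3.1  1.4 -0.3] turn [-0.002  0.003  0.002] q [-0.56 -0.18  0.67  2.27  0.15  0.62 -1.61]
```

```bash
python3 -m pendant '[4,-4,-10,0,0,0,5,9,-7,-21,0,0,0,5,13,-8.4,-31.6,0,0,0,5]'
python3 go.py -144 -94 207 -1.5708 0.4 46
```

```text
time: 28.8
eef_pos: [0.4435, -0.073, 0.164]
eef_rot: [0.006, 0.98, -0.03, 0.197]
ft_force: [4.6, -0.3, -2.0]
width: 0.0089
grip_force: 45.1
t 28.8 now board [-128.7  -94.   164. ] F [ 4.6  0.  -2. ] w 8.9 grip 45.1
shift [2.6 0.  0.4] turn [-0.002  0.002  0.003] q [-0.54 -0.24  0.59  2.22  0.19  0.73 -1.68]
```

```bash
for a in "-146 -94 218.5 -1.5708 0.34 46" "-146 -94.2 230.5 -1.5708 0.27 46" "-146 -96 242 -1.5708 0.22 46" "-146 -99 253.7 -1.5708 0.17 46" "-146 -103 264 -1.5708 0.13 46"; do python3 go.py $a|tail -1;done
```

```text
shift [  2.5   0.  -11. ] turn [-0.002 -0.058  0.003] q [-0.54 -0.24  0.59  2.22  0.19  0.73 -1.68]
shift [  3.9   0.2 -22.4] turn [-0.002 -0.128  0.003] q [-0.54 -0.24  0.59  2.22  0.19  0.73 -1.68]
shift [  6.1   2.  -33.3] turn [-0.002 -0.178  0.003] q [-0.54 -0.24  0.59  2.22  0.19  0.73 -1.68]
shift [  8.4   5.  -44.6] turn [-0.001 -0.228  0.003] q [-0.54 -0.24  0.59  2.22  0.19  0.73 -1.68]
shift [ 10.6   8.9 -54.5] turn [-0.001 -0.268  0.003] q [-0.54 -0.24  0.59  2.22  0.19  0.73 -1.68]
```

```bash
python3 -m pendant '[2.5,0,-11,0,-0.06,0,5,4,0,-22.5,0,-0.13,0,5,6,2,-33,0,-0.18,0,5]'
python3 go.py -146 -99 253.7 -1.5708 0.17 46;python3 go.py -146 -103 264 -1.5708 0.13 46;python3 go.py -146 -105.7 270 -1.5708 0.1 46
```

```text
time: 29.18
eef_pos: [0.4369, -0.0748, 0.1974]
eef_rot: [0.003, 0.994, -0.03, 0.109]
ft_force: [3.4, -2.0, -0.7]
width: 0.0081
grip_force: 41.1
t 29.18 now board [-135.2  -96.2  197.4] F [ 3.6 -1.7 -0.7] w 8.1 grip 41.1
shift [ -0.6   2.8 -11.4] turn [-0.001 -0.048  0.004] q [-0.57 -0.13  0.66  2.    0.09  1.03 -1.58]
t 29.18 now board [-135.2  -96.2  197.4] F [ 3.6 -1.7 -0.7] w 8.1 grip 41.1
shift [ -0.2   6.8 -21.6] turn [-0.001 -0.088  0.004] q [-0.57 -0.13  0.66  2.    0.09  1.03 -1.58]
t 29.18 now board [-135.2  -96.2  197.4] F [ 3.6 -1.7 -0.7] w 8.1 grip 41.1
shift [ -0.3   9.4 -27.6] turn [-0.001 -0.118  0.004] q [-0.57 -0.13  0.66  2.    0.09  1.03 -1.58]
```

```bash
python3 -m pendant '[-0.5,3,-11,0,-0.05,0,5,0,7,-21,0,-0.09,0,5,0,9.5,-27,0,-0.12,0,5,0,9.5,-28,0,-0.12,0,5]'
python3 go.py -146 -105.7 270 -1.5708 0.1 46
```

```text
time: 29.68
eef_pos: [0.4307, -0.0844, 0.2241]
eef_rot: [0.002, 0.998, -0.031, 0.05]
ft_force: [4.3, -0.9, -0.4]
width: 0.0084
grip_force: 44.0
t 29.68 now board [-140.8 -106.2  224.1] F [ 4.4 -0.6 -0.4] w 8.4 grip 44.0
shift [-0.6 -0.5 -0.2] turn [0.    0.    0.003] q [-0.56 -0.04  0.71  1.85  0.02  1.22 -1.49]
```

```bash
python3 -m pendant '[0,0,0,0,0,0,40,0,0,0,0,0,0,40,0,0,-15,0,0,0,40,0,0,-50,0,0,0,45,0,0,-100,0,0,0,45]'
python3 go.py 3 -237 370 -1.5708 0 40
python3 - <<'E'
from h import *;from plant import viewer
f=viewer.grab_frame("side");g=viewer.grab_frame("scene");np.savez("k_side.npz",**f);np.savez("k_scene.npz",**g)
a=f["img"][130:280,290:440];b=g["img"][200:350,250:400]
cv2.imwrite("pics/k.png",cv2.resize(np.hstack([a,b]),None,fx=2.66667,fy=2.66667,interpolation=cv2.INTER_CUBIC)[:,:,::-1])
E
```

```text
time: 30.3
eef_pos: [0.4166, -0.0826, 0.3218]
eef_rot: [0.001, 0.999, -0.03, 0.045]
ft_force: [0.7, -0.0, 1.3]
width: 0.0382
grip_force: 0.0
t 30.3 now board [-154.9 -105.3  321.8] F [0.7 0.  1.3] w 38.2 grip 0.0
shift [157.5 132.4   5.9] turn [-0.001 -0.09   0.004] q [-0.58 -0.11  0.68  1.66  0.07  1.47 -1.54]
```

View pics/k.png

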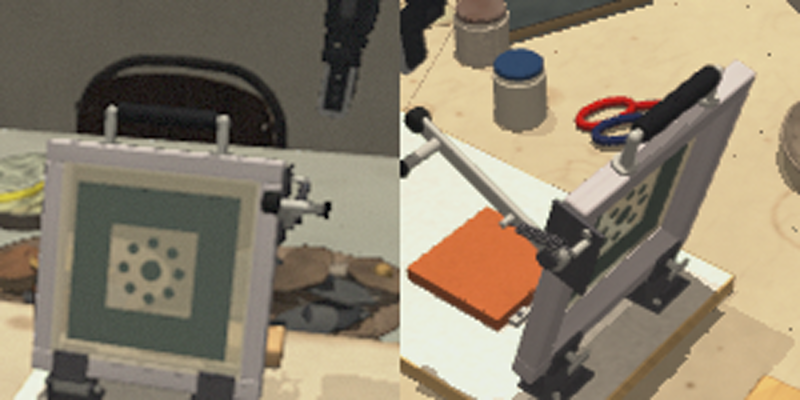

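The scene crop shows the leg flipped out towards the bed, from hub (560,255) to foot (415,115). The tile is still home, and the bar runs (115,113) to (220,119) in the side crop. Next I'll move over the bar.

```bash
python3 - <<'E'
from h import *
C=np.load("board.npy");f=load("k_side.npz");g=load("k_scene.npz")
for u,v in(((117,113),(718,73)),((218,119),(635,137))):
    p,d=tri(f,np.array(u)/2.6667+[290,130],g,np.array([v[0]-400,v[1]])/2.6667+[250,200]);print(R.from_euler('z',-C[2]).apply(p*1000-[C[0],C[1],0]).round(1),d)
E
python3 -m pendant '[50,20,-15,0,-0.05,0,50,100,70,-15,0,-0.09,0,50,140,110,-15,0,-0.09,0,50,160,132,-12,0,-0.09,0,50,160,132,-12,0,-0.09,0,50]'
python3 go.py 3 -237 290 -1.5708 0 44
```

```text
[  50.6 -239.2  289.4] 0.003931398028916476
[ -46.4 -235.9  290.3] 0.004064257973106812
time: 31.02
eef_pos: [0.5683, -0.2268, 0.3467]
eef_rot: [-0.0, 0.999, -0.033, -0.0]
ft_force: [0.6, 0.7, 0.1]
width: 0.043
grip_force: 0.0
t 31.02 now board [   5.7 -239.4  346.7] F [0.5 0.7 0.1] w 43.0 grip 0.0
shift [ -2.7  -2.4 100.7] turn [-0.     0.    -0.001] q [-0.11  0.52  0.88  1.01 -0.4   1.77 -1.02]
```

```bash
python3 -m pendant '[-3,-2,40,0,0,0,50,-3,-2,65,0,0,0,50,-3,-2,85,0,0,0,50,-3,-2,96,0,0,0,50,-3,-2,100,0,0,0,50]'
python3 go.py 3 -237 290 -1.5708 0 44
python3 -m pendant '[0,0,0,0,0,0,10,0,0,0,0,0,0,10,0,0,0,0,0,0,10,0,0,0,0,0,0,10]' 40
python3 go.py 3 -237 290 -1.5708 0 44
```

```text
time: 31.65
eef_pos: [0.5665, -0.2212, 0.2498]
eef_rot: [-0.001, 1.0, -0.03, 0.003]
ft_force: [-0.1, 0.6, 0.1]
width: 0.0425
grip_force: 0.0
t 31.65 now board [   3.5 -234.   249.8] F [-0.2  0.6  0.1] w 42.5 grip 0.0
shift [-0.5  3.   3.8] turn [-0.002 -0.006  0.004] q [-0.19  0.51  0.88  1.27 -0.39  1.53 -0.99]
time: 32.15
eef_pos: [0.5671, -0.2236, 0.251]
eef_rot: [0.001, 1.0, -0.031, 0.004]
ft_force: [0.2, -2.0, 2.5]
width: 0.0163
grip_force: 39.4
t 32.15 now board [   4.3 -236.4  251. ] F [ 0.3 -2.   2.5] w 16.3 grip 39.4
shift [-1.3  0.6  5. ] turn [ 0.001 -0.008  0.003] q [-0.19  0.51  0.88  1.27 -0.39  1.53 -0.99]
```

```bash
python3 -m pendant '[0,-10,-2.5,0,0,0,10,0,-21,-5,0,0,0,10,0,-33,-7,0,0,0,10,0,-44,-8.5,0,0,0,10,0,-55,-9.5,0,0,0,10]' 50
python3 go.py 3 -165 302 -1.5708 0 44
python3 -m pendant '[0,-6,-0.3,0,0,0,10,0,-12,-0.5,0,0,0,10,0,-16,-0.5,0,0,0,10,0,-16,-0.5,0,0,0,10,0,-16,-0.5,0,0,0,10]'
python3 go.py 3 -165 302 -1.5708 0 44
python3 - <<'E'
from h import *;from plant import viewer
for n in("side","scene"): np.savez(f"u_{n}.npz",**viewer.grab_frame(n))
E
```

```text
time: 32.78
eef_pos: [0.5707, -0.1654, 0.2605]
eef_rot: [-0.001, 1.0, -0.029, 0.004]
ft_force: [-0.3, -2.0, 4.1]
width: 0.0158
grip_force: 50.3
t 32.77 now board [   4.2 -178.1  260.5] F [-0.1 -2.   4.1] w 15.8 grip 50.3
shift [ -1.1 -13.1   2.5] turn [-0.002 -0.007  0.005] q [-0.3   0.47  0.88  1.29 -0.36  1.53 -1.09]
time: 33.4
eef_pos: [0.5717, -0.1492, 0.2608]
eef_rot: [-0.001, 1.0, -0.029, 0.004]
ft_force: [0.1, 0.6, 5.8]
width: 0.0158
grip_force: 50.5
t 33.4 now board [   4.1 -161.8  260.8] F [0.1 0.6 5.8] w 15.8 grip 50.5
shift [-1.2  3.2  2.8] turn [-0.003 -0.007  0.006] q [-0.33  0.46  0.88  1.3  -0.36  1.53 -1.12]
```

```bash
python3 -m pendant '[0,1.5,0,0,0,0,10,0,2.5,0,0,0,0,10,0,2.5,0,0,0,0,10,0,2.5,0,0,0,0,10,0,2.5,0,0,0,0,10]'
python3 go.py 3 -165 302 -1.5708 0 44; python3 tl.py scene side
python3 - <<'E'
from h import *
# green mesh plane check: corners of the green patch in both views, triangulated
C=np.load("board.npy")
for n in("side","scene"):
    f=load(f"t_{n}.npz");hsv=cv2.cvtColor(f["img"],cv2.COLOR_RGB2HSV)
    m=(hsv[...,0]>60)&(hsv[...,0]<105)&(hsv[...,1]>50)&(hsv[...,2]>40)&(hsv[...,2]<140)
    w=np.zeros_like(m);u=proj(f,(R.from_euler('z',C[2]).apply([0,-165,160])+[C[0],C[1],0])/1000)[0].astype(int)
    w[u[1]-70:u[1]+70,u[0]-60:u[0]+60]=1;c=big(m&w);print(n,u,cv2.contourArea(c),cv2.approxPolyDP(cv2.convexHull(c),4,True)[:,0].tolist())
    # predicted positions of equal-plane points for tilt 0 and 0.05: 
    for th in(-.05,0,.05):
        P=[[x,-165-r*np.sin(th),40+r*np.cos(th)] for x in(-80,80) for r in(45,199)]
        print(th,proj(f,(R.from_euler('z',C[2]).apply(P)+[C[0],C[1],0])/1000).round(0).tolist())
E
```

```text
time: 34.12
eef_pos: [0.5716, -0.1519, 0.2609]
eef_rot: [-0.001, 1.0, -0.029, 0.004]
ft_force: [-1.6, -0.4, 5.9]
width: 0.0159
grip_force: 50.5
t 34.12 now board [   4.1 -164.5  260.9] F [-1.6 -0.5  5.9] w 15.9 grip 50.5
shift [-1.2  0.5  2.8] turn [-0.002 -0.007  0.006] q [-0.33  0.47  0.88  1.3  -0.36  1.53 -1.11]
scene ((-13.488872528076172, -47.236000061035156), (117.13908386230469, 103.54400634765625), 89.17062377929688) [ -65.056  -105.1495] [39.115986 11.352032] [[39.0, 10.0], [-46.0, 11.0], [-62.0, 3.0], [-64.0, -104.0], [23.0, -31.0]]
side ((-1.3021202087402344, -32.0230827331543), (121.04764556884766, 110.69833374023438), 89.42012023925781) [-56.64186 -92.64591] [54.21355  29.034796] [[52.0, -88.0], [48.0, 28.0], [-56.0, 28.0], [-51.0, -89.0]]Traceback (most recent call last):
  File "<stdin>", line 8, in <module>
  File "h.py", line 22, in big
    cs,_=cv2.findContours(m.astype(np.uint8),cv2.RETR_EXTERNAL,cv2.CHAIN_APPROX_NONE);return max(cs,key=cv2.contourArea)
                                                                                             ~~~^^^^^^^^^^^^^^^^^^^^^^^^
ValueError: max() iterable argument is empty
```

```bash
python3 - <<'E'
from h import *
C=np.load("board.npy")
for n in("side","scene"):
  for st in "0t":
    f=load("side0.npz" if (n,st)==("side","0") else "scene0.npz" if st=="0" else f"t_{n}.npz");hsv=cv2.cvtColor(f["img"],cv2.COLOR_RGB2HSV)
    th0=.28 if st=="0" else 0
    w=np.zeros(hsv.shape[:2],bool);pt=lambda x,r,th:(R.from_euler('z',C[2]).apply([x,-165-r*np.sin(th),40+r*np.cos(th)])+[C[0],C[1],0])/1000
    u=proj(f,pt(0,122,th0))[0].astype(int);w[max(u[1]-60,0):u[1]+60,u[0]-55:u[0]+55]=1
    m=(hsv[...,0]>60)&(hsv[...,0]<110)&(hsv[...,1]>35)&(hsv[...,2]<170)&w
    print(n,st,u,m.sum(),hsv[u[1]-25:u[1]+26:10,u[0]].tolist())
    if m.sum()>50:
        c=big(cv2.morphologyEx(m.astype(np.uint8),cv2.MORPH_OPEN,np.ones((3,3))));print(cv2.contourArea(c),cv2.approxPolyDP(cv2.convexHull(c),4,True)[:,0].tolist())
    for th in(th0-.05,th0,th0+.05): print(th,[proj(f,pt(x,r,th))[0].round(0).tolist() for x in(-80,80) for r in(45,199)])
E
```

```text
side 0 [348 230] 32 [[53, 26, 79], [32, 33, 102], [21, 62, 145], [23, 60, 136], [22, 59, 139], [53, 26, 78]]
0.23000000000000004 [[377.0, 265.0], [383.0, 203.0], [315.0, 256.0], [319.0, 196.0]]
0.28 [[377.0, 265.0], [384.0, 202.0], [315.0, 256.0], [320.0, 196.0]]
0.33 [[378.0, 265.0], [384.0, 202.0], [316.0, 256.0], [321.0, 195.0]]
side t [344 234] 45 [[50, 26, 60], [60, 25, 62], [20, 59, 122], [60, 24, 63], [21, 62, 147], [53, 30, 67]]
-0.05 [[376.0, 267.0], [379.0, 210.0], [313.0, 258.0], [311.0, 202.0]]
0 [[376.0, 267.0], [380.0, 208.0], [314.0, 258.0], [313.0, 201.0]]
0.05 [[377.0, 266.0], [380.0, 206.0], [314.0, 257.0], [314.0, 199.0]]
scene 0 [336 283] 107 [[19, 30, 94], [10, 25, 92], [24, 52, 79], [55, 29, 53], [11, 30, 118], [7, 25, 92]]
84.5 [[302, 223], [300, 228], [286, 227]]
0.23000000000000004 [[305.0, 325.0], [317.0, 277.0], [349.0, 286.0], [364.0, 239.0]]
0.28 [[306.0, 325.0], [321.0, 280.0], [350.0, 286.0], [368.0, 241.0]]
0.33 [[307.0, 326.0], [325.0, 283.0], [351.0, 287.0], [371.0, 244.0]]
scene t [324 275] 172 [[55, 26, 60], [21, 68, 142], [21, 71, 143], [26, 48, 148], [56, 30, 60], [24, 49, 146]]
144.5 [[302, 221], [297, 229], [285, 225], [289, 219]]
-0.05 [[301.0, 322.0], [296.0, 264.0], [345.0, 283.0], [343.0, 228.0]]
0 [[302.0, 322.0], [299.0, 266.0], [345.0, 284.0], [347.0, 229.0]]
0.05 [[302.0, 323.0], [303.0, 268.0], [346.0, 284.0], [351.0, 231.0]]
```

```bash
python3 -c "
from plant import manip;print(manip.job_done())"
```

```text
the job is handed in; nothing more can be done
None
```

I handed the job in at about 34 s: the tile was pushed home against the stops, the leg was flipped out, and the arm holds the screen by its bar, upright by arm position (about 0 rad, not confirmed in the images); I saw no verdict.

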